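# Set a sanding jig's fence with a gauge blade and load it

## Task

Set this sanding jig for the wooden blocks: swing the lock ring's lever fully loose, turn the adjuster to close the gap to about 13 mm, slide the gauge blade fully home in the gap to prove it, and tighten the lock ring fully again with the blade still in. Then put the gauge back in its wooden rest and only after that lay all the pale wooden blocks standing loose on the bench (two to four) flat in one row in the jig's channel between the two low fences. Do not turn the adjuster while the ring is tight, and leave the other things on the bench where they are.

Things in the scene. Friction and masses are not known exactly. Their poses are not given: they have to be found in the camera images.
- jig: sanding jig, fixed to the bench: grey base plate 120 (x) x 450 (y) x 20 mm high, from y = -200 to +250 mm. Its z is up, its origin is at bench height, its +y runs along the channel towards the adjuster. At y = -200..60 the channel; at y = 70..120 the steel gauge jaws; at (0, 190) mm the vertical axis of adjuster and lock ring, on a grey housing 90 x 90 mm, top 60 mm above the bench
- channel (a point): middle of the channel's floor, on the base plate 20 mm above the bench; axes as the jig. The channel is 260 mm long (y -130..130 here) and open at both ends, between a fixed fence on +x (its face at x = +22 mm) and the moving fence on -x (its face at x = 22 - 31 - gap, so at -22 mm, 44 mm of channel, when the gap is 13 mm). Both fences are 12 mm thick with rounded tops 16 mm above the channel floor
- gap_mouth (a point): on the fixed steel jaw: the top edge of its gap face, middle of its 50 mm length (along y), 70 mm above the bench. The gap extends from here to -x, so its middle is half a gap to -x from here. It is 50 mm deep, open above. Axes as the jig
- fence_jaw (a point): the same point on the moving steel jaw (top edge of its gap face, 70 mm above the bench): the gap is the distance between the two points along the jig's x. The jaw is one piece with the moving fence
- fence (a joint): the moving fence's and jaw's position = the gap between the steel jaws in m (0 to 31 mm possible, starts 20 to 27 mm). Driven by the adjuster only
- adjuster (a joint): turn of the adjuster in rad, counter-clockwise from above positive; gap = 4 mm x this value, so clockwise closes the gap; 3.25 rad gives 13 mm. Stays where it is left; turns with about 0.15 N m
- adjuster_grip (a point): in the adjuster's grip bar, on its axis, 111 mm above the bench: a black upright bar 56 mm long (along this point's x) x 14 mm thick (y) x 36 mm high, top 121 mm and foot 85 mm above the bench, over a 52 mm disc. Turns with the adjuster
- lock_ring (a joint): turn of the lock ring in rad, counter-clockwise from above loosens: 0 tight (lever pointing to the jig's +x), 1.4 the fully loose end stop (lever nearly to +y). Counts as loose above 1.1 and as tight below 0.15. Stays where it is left; needs about 4 N at the post
- ring_post (a point): in the black upright post at the end of the lock ring's lever: 16 mm diameter, 85 mm from the adjuster's axis, top 117 mm above the bench, lever top 73 mm above the bench; the point is 108 mm above the bench
- gauge: gauge blade: steel blade 10 mm thick (x) x 46 mm wide (y), reaching 42 mm below a dark wooden head 34 (x) x 46 (y) x 40 mm high. Origin at the middle of the head's underside (the shoulder), z up. Fully home means the shoulder rests on the tops of the jaws. The blade's tip is a V, so it centres itself by 3 mm or so. 0.25 kg
- gauge_rest: the gauge's wooden rest, fixed: 58 (x) x 80 (y) x 52 mm high, with an 18 (x) x 56 (y) mm slot through its middle; the gauge starts in it, shoulder on its top. Origin in the middle of its underside
- block0: pale wooden block 40 (x) x 60 (y) x 45 mm high, standing loose on the bench, 0.08 kg; origin in the middle of its underside; may be absent. It goes in the channel with its 60 mm side along the channel
- block1: pale wooden block 40 (x) x 60 (y) x 45 mm high, standing loose on the bench, 0.08 kg; origin in the middle of its underside; may be absent. It goes in the channel with its 60 mm side along the channel
- block2: pale wooden block 40 (x) x 60 (y) x 45 mm high, standing loose on the bench, 0.08 kg; origin in the middle of its underside; may be absent. It goes in the channel with its 60 mm side along the channel
- block3: pale wooden block 40 (x) x 60 (y) x 45 mm high, standing loose on the bench, 0.08 kg; origin in the middle of its underside; may be absent. It goes in the channel with its 60 mm side along the channel
- belt: bystander: black abrasive belt loop, 110 mm across, 50 mm high
- glue: bystander: white glue bottle, 60 mm across, 160 mm high
- mallet: bystander: hammer, 260 mm long
- square: bystander: try square, flat, 100 mm stock, 180 mm blade
- slat: bystander: pale wooden slat 50 x 220 x 14 mm, not one of the blocks
- offcut: bystander: brown offcut 50 x 110 x 30 mm, not one of the blocks
Mind the look-alikes: they are no part of the job. What is shaped like the gauge but blue or pink is not meant.

How it is judged:
By the outcome, as a careful person would: the job done as asked, in the order asked, and still so for the second after the job is handed in, with the robot touching nothing.
Of block0, block1, block2, block3 only 2 to 4 are there at a start; the rules pass over those that are not, and their reading is None.
At some moment in a run one of block0, block1, block2, block3 may be knocked a few centimetres aside while the robot is not near it.
It also fails if it takes over 210 s, if anything falls off the work surface, if the arm or the gripper's body presses on something with over 40 N, if the wrist force passes 120 N, or if a joint passes its speed limit or range.

## Robot

A 6-joint arm with a two-finger parallel gripper is mounted at the origin on the work surface. World frame = base frame: x ahead of the robot, y to its left, z up, the work surface at z = 0. Lengths are in m, angles in rad, forces in N, time in s.
With the tool pointing down it reaches from about 0.4 to 0.825 m from the base axis. Payload 7 kg.
Tool frame: the origin (TCP) lies at the very end of the fingers, on their centre line; the grasp point (between the pads) lies 19 mm behind it; z points along the fingers, y is the direction in which the jaws open and shut (so a half turn about z gives the same grasp; the last joint's range is limited). The gripper opens to 85 mm and grips with 20 to 120 N. Pads are 22 mm wide; open, the fingers measure 114 mm over their backs; the gripper's body (76 mm by 85 mm) begins 54 mm behind the grasp point. The pads swing forward as they close: fully open they stand 13 mm farther back than shut.
Start: joints at [1.638, 0.359, 0.012, 0, -1.224, -0.288], TCP at [0.148, 0.659, 0.231] pointing down, gripper open.
Joint ranges: [-3.07, 3.07], [-1.43, 2.12], [-1.02, 1.25], [-3.03, 1.67], [-3.05, -0], [-3.03, 3.03]. Speed limits (rad/s): [2.39, 2.39, 3.01, 3.14, 3.14, 3.14].

## Interface

Orientations are given as [roll, pitch, yaw] about the fixed x, y, z axes, in that order (R = Rz(yaw) Ry(pitch) Rx(roll)).
In Python, from rig import * gives the robot as it stands. The module is installed in compiled form; this text tells all that it offers.
- The arm moves only by the tool drive_tool, never from a script. Its argument "rows" is a list that holds one entry, the list of rows, each a list of 7 numbers: the shift along the tool's x, y, z in cm, then the turn, a rotation vector about the tool's x, y, z in rad, then the closure, from 0 (fully open) to 1 (shut). A call has 1 to 8 rows; each row is the pose to reach, as a shift and turn from the pose commanded when the call began, along the tool's axes at that moment; what a row does not reach only later rows make up. A row lasts 1/8 s, in which the tool goes at most 62.5 mm and 10.7 degrees, less where a joint would pass 70% of its speed; a pose out of reach is approached as far as the arm can. A call with a gripper value outside its range is refused whole. The fingers move at their own pace and stop on an object; "newtons" is the grip in N (left out, the last holds). Time passes only in rows, so rows that repeat a pose let the fingers close. It gives the time, the measured TCP pose, the force and the opening at its end, in the units of the state.
- get_obs(): the state, without advancing time (a new reading comes with each control period).
- read_camera(name): name is "scene" or "top" or "wrist"; returns a dict with "color" (480x640x3 uint8, red, green, blue), "fx", "fy", "cx", "cy" (pixels), "R" (3x3) and "t" (3): a world point X has camera coordinates R X + t. Camera axes: x right, y down, z forward; pixel columns grow to the right and rows downward; lengths in m; the calibration is good to about 2 mm. A picture is of the moment at which its call begins. There is no depth.
- finish_job(): hands the job in, once; it reports no verdict.
The state is a dict: "clock": time; "joint_positions": joint angles; "qvel": joint speeds; "effort": joint torques, N m; "eef_pos": TCP position; "orientation": TCP orientation; "contact_force": force on the tool from outside, world axes, zero at the start; "wrist_torque": the same for the moment, N m; "gripper_width": finger opening in m.
Only numpy, scipy, OpenCV 4.12 (cv2) and the standard library are available. Lean on these libraries where they do the work, as an engineer would, in place of code of your own. Each camera call takes 0.05 s, during which the arm holds its last target.

## Working session

There is one attempt and no reset: what is moved stays moved. The work goes in short steps, Python scripts to look and compute and a tool call to move; the robot and the scene stay as the last step left them, time stands still between calls to the robot, and variables do not carry over. Pictures are saved under pics/ and viewed, and the job is handed in when it is done.

Besides the shell and the picture viewer there is one more tool, called after ">>>" by a JSON object that holds its "name" and its "arguments", one argument or row to a line. drive_tool: Moves the arm, as the interface text tells. Its arguments: {"type":"object","properties":{"rows":{"type":"array","items":{"type":"array","items":{"type":"array","items":{"type":"number"}}}},"newtons":{"type":"number"}},"required":["rows"]}

```bash
mkdir -p pics; ls; python3 - <<'E'
from rig import *
import cv2
o=get_obs(); print({k:o[k] for k in ('clock','eef_pos','orientation','gripper_width','contact_force')})
for n in ('scene','top','wrist'):
    c=read_camera(n); cv2.imwrite(f'pics/{n}0.png',c['color'][:,:,::-1]); print(n,c['fx'],c['cx'],c['cy'],c['R'],c['t'])
E
```

```text
pics
{'clock': 0.0, 'eef_pos': array([0.14774341, 0.65816871, 0.23037056]), 'orientation': array([ 3.13999939e+00, -1.12549358e-04, -2.20928469e-01]), 'gripper_width': 0.0852954779340414, 'contact_force': array([ 0.07344077,  0.15607322, -0.45715999])}
scene 529.8427968775964 321.27977152770893 240.3544221271051 [[-4.44045401e-01  8.96004060e-01  6.36679925e-04]
 [ 6.51242742e-01  3.23233448e-01 -6.86587961e-01]
 [-6.15391397e-01 -3.04461594e-01 -7.27046468e-01]] [ 0.21296848 -0.28828231  1.74985596]
top 609.1017009610729 314.0067324215359 245.93424955228875 [[-0.00528657 -0.99995947 -0.00728819]
 [-0.99931752  0.00554935 -0.03651996]
 [ 0.03655892  0.00709015 -0.99930635]] [0.02477372 0.54273825 1.92483339]
wrist 332.82813272270675 318.19331770462907 234.96713639140924 [[-0.21941569 -0.97562939  0.0020108 ]
 [-0.9401177   0.21197935  0.2669147 ]
 [-0.26083608  0.05667489 -0.96371806]] [ 0.67415288 -0.03581963  0.37843431]
```

View pics/scene0.png

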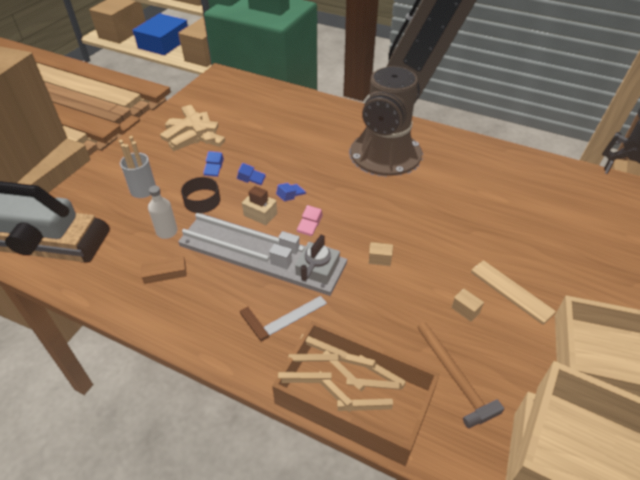

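View pics/top0.png

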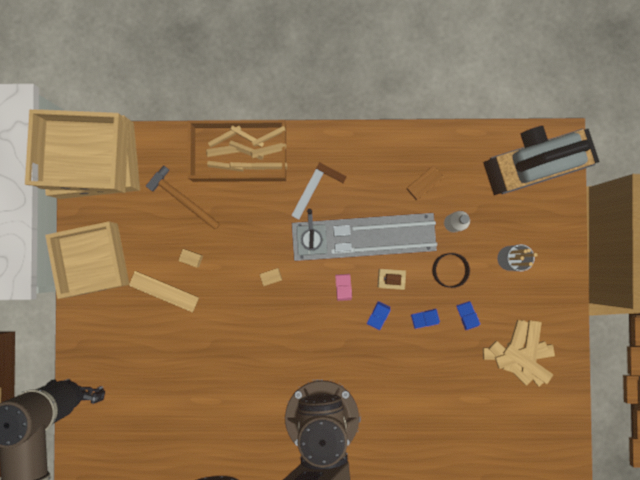

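View pics/wrist0.png

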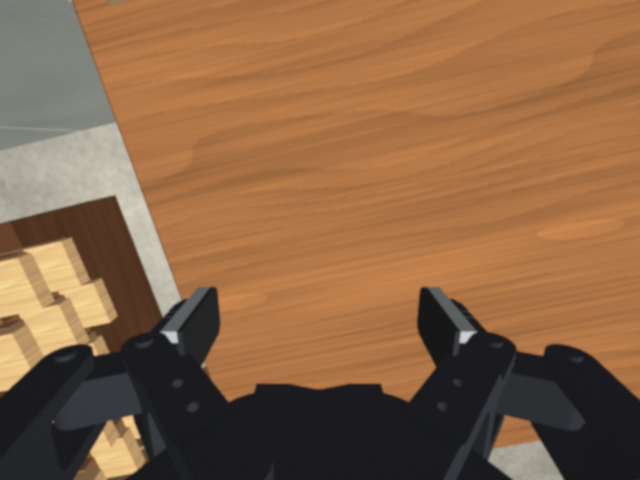

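```bash
cat > h.py <<'E'
from rig import *
import numpy as np, cv2
from scipy.spatial.transform import Rotation as Ro
def cam(n,save=None):
    c=read_camera(n)
    if save: cv2.imwrite(f'pics/{save}.png',c['color'][:,:,::-1])
    return c
def ray(c,u,v):
    R,t=np.array(c['R']),np.array(c['t'])
    d=R.T@np.array([(u-c['cx'])/c['fx'],(v-c['cy'])/c['fy'],1]); return -R.T@t,d
def plane(c,u,v,z):
    o,d=ray(c,u,v); return o+d*(z-o[2])/d[2]
def proj(c,X):
    p=np.array(c['R'])@np.array(X)+np.array(c['t']); return np.array([c['fx']*p[0]/p[2]+c['cx'],c['fy']*p[1]/p[2]+c['cy']])
def crop(c,x0,y0,x1,y1,s,name):
    im=c['color'][y0:y1,x0:x1,::-1]; cv2.imwrite(f'pics/{name}.png',cv2.resize(im,None,fx=s,fy=s,interpolation=cv2.INTER_CUBIC))
def go(p,yaw):
    """shift(cm), rotvec in tool axes from measured pose to a down-pointing pose; tool y world dir at yaw+... roll=pi"""
    o=get_obs(); R0=Ro.from_euler('xyz',o['orientation']); R1=Ro.from_euler('xyz',[np.pi,0,yaw])
    s=R0.inv().apply(np.array(p)-o['eef_pos'])*100; r=(R0.inv()*R1).as_rotvec()
    print('shift cm',s.round(2),'rot',r.round(3))
def st():
    o=get_obs(); print('t',round(o['clock'],2),'p',o['eef_pos'].round(4),'rpy',o['orientation'].round(3),'w',round(o['gripper_width'],4),'F',o['contact_force'].round(1),'q',o['joint_positions'].round(2))
E
python3 - <<'E'
from h import *
c=cam('top'); crop(c,280,200,480,330,4,'top_z'); crop(c,130,230,300,310,4,'top_b')
c=cam('scene'); crop(c,170,130,360,300,4,'sc_z')
E
```

```text
(no output)
```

View pics/top_z.png

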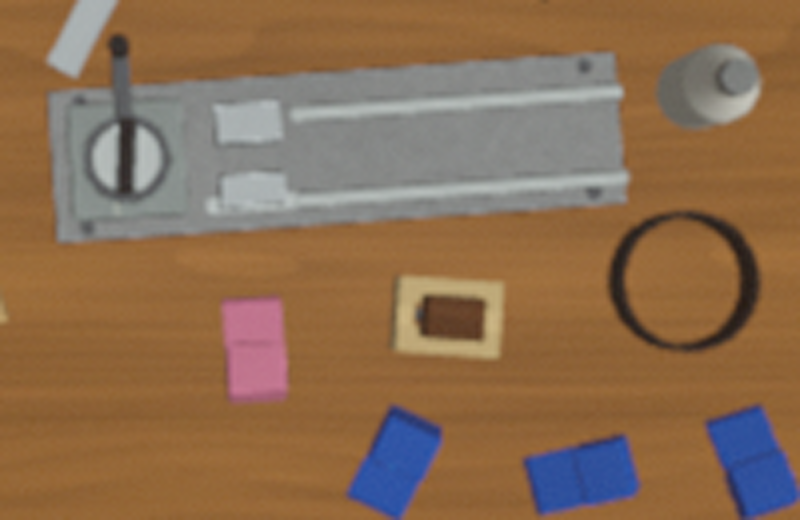

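View pics/top_b.png

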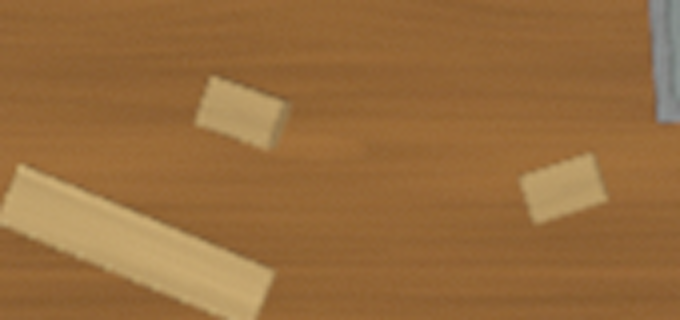

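View pics/sc_z.png

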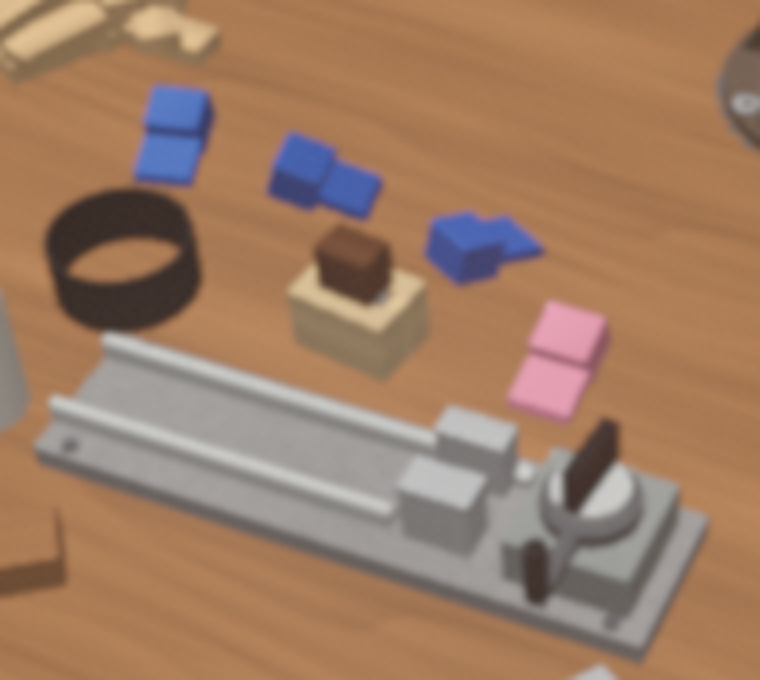

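```bash
cat >> h.py <<'E'
def jigfit(c,px,loc,z):
    P=np.array([plane(c,u,v,z)[:2] for u,v in px]); L=np.array(loc)
    Pm,Lm=P.mean(0),L.mean(0); H=(L-Lm).T@(P-Pm); a=np.arctan2(H[0,1]-H[1,0],H[0,0]+H[1,1])
    R=np.array([[np.cos(a),-np.sin(a)],[np.sin(a),np.cos(a)]]); t=Pm-R@Lm
    return a,t,np.abs(P-(L@R.T+t)).max()
E
python3 - <<'E'
from h import *
c=cam('top')
px=np.array([(50,92),(57,242),(612,53),(627,202)])/4+[280,200]
a,t,e=jigfit(c,px,[(.06,.25),(-.06,.25),(.06,-.2),(-.06,-.2)],.02); print('jig',a,t,e)
R=Ro.from_euler('z',a).as_matrix()
for n,q in dict(axis=(0,.19,0),grip=(0,.19,.111),post=(.085,.19,.108),mouth=(.022,.095,.07),chan=(0,-.07,.02)).items():
    w=R@np.array(q)+[*t,0]; print(n,w.round(4),(proj(c,w)-[280,200])*4)
def rect(pts,off,z,s=4):
    P=np.array([plane(c,u/s+off[0],v/s+off[1],z)[:2] for u,v in pts]); r=cv2.minAreaRect((P*1000).astype(np.float32)); print(r, P.mean(0))
rect([(212,76),(287,101),(270,150),(196,124)],(130,230),.045)
rect([(519,178),(593,153),(607,200),(535,224)],(130,230),.045)
rect([(400,276),(503,283),(499,358),(395,350)],(280,200),.052)
rect([(423,296),(485,299),(484,340),(421,337)],(280,200),.092)
E
```

```text
jig 0.06418302364761552 [ 0.57212539 -0.16158576] 0.0023007938521950044
axis [0.5599 0.028  0.    ] [128.25207168 162.8693749 ]
grip [0.5599 0.028  0.111 ] [126.70761079 156.22414842]
post [0.6448 0.0335 0.108 ] [118.95824724  44.3017013 ]
mouth [ 0.588  -0.0654  0.07  ] [248.40127264 121.69865811]
chan [ 0.5766 -0.2314  0.02  ] [456.37413837 138.79163536]
((505.2325134277344, 407.9527893066406), (61.93569564819336, 40.36964416503906), 71.31427764892578) [0.50546579 0.40789303]
((444.9325256347656, 156.233642578125), (38.15530776977539, 60.82270431518555), 18.357059478759766) [0.44492598 0.15644743]
((436.8500671386719, -220.724609375), (80.64906311035156, 58.099788665771484), 85.60636138916016) [ 0.43689609 -0.22054382]
((436.67364501953125, -218.82777404785156), (47.751731872558594, 31.092592239379883), 86.9833755493164) [ 0.43666778 -0.21873359]
```

```bash
python3 - <<'E'
from h import *
c=cam('wrist');R=np.array(c['R']);p=-R.T@c['t'];o=get_obs();R0=Ro.from_euler('xyz',o['orientation'])
print('cam in tool',R0.inv().apply(p-o['eef_pos']),'dir',R0.inv().apply(R[2]))
go([.48,.03,.32],-1.5);go([.48,.03,.32],-3.08)
c=cam('top');crop(c,470,300,570,400,6,'pile')
E
```

```text
cam in tool [ 6.67741045e-02 -7.34424548e-05 -1.42343518e-01] dir [-2.67035617e-01  5.86388974e-04  9.63686482e-01]
shift cm [46.18 54.05 -8.87] rot [ 0.    -0.     1.279]
shift cm [46.18 54.05 -8.87] rot [ 0.000e+00 -1.000e-03  2.859e+00]
```

View pics/pile.png

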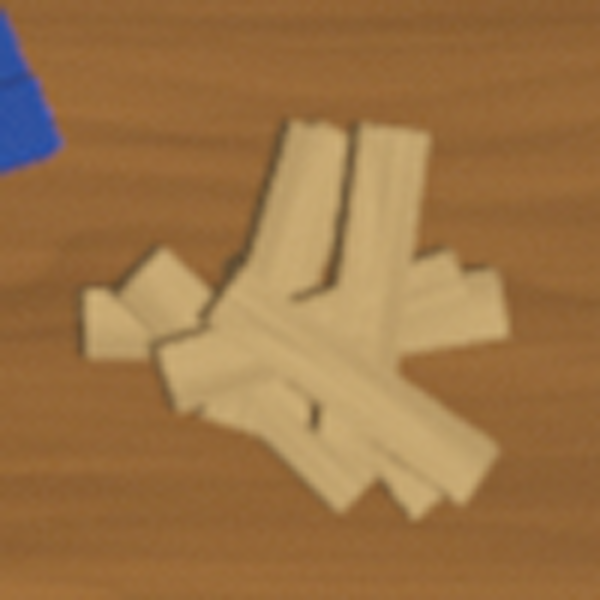

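>>> {"name": "drive_tool", "arguments": {
  "rows": [
    [[46,54,-9,0,0,1.3,0],[46,54,-9,0,0,1.3,0],[46,54,-9,0,0,1.3,0],[46,54,-9,0,0,1.3,0],[46,54,-9,0,0,1.3,0],[46,54,-9,0,0,1.3,0],[46,54,-9,0,0,1.3,0],[46,54,-9,0,0,1.3,0]]
  ]
}}

```text
clock: 1.4
eef_pos: [0.3795, 0.2179, 0.295]
orientation: [-3.141, 0.001, -1.523]
contact_force: [1.5, 1.2, -0.2]
gripper_width: 0.0856
```

```bash
python3 - <<'E'
from h import *
st();go([.55,-.01,.32],-3.08)
E
```

```text
t 1.4 p [0.3795 0.2179 0.295 ] rpy [-3.141e+00  1.000e-03 -1.523e+00] w 0.0856 F [ 1.5  1.2 -0.2] q [ 0.98 -0.09 -0.37  0.   -1.29 -0.93]
shift cm [ 23.58 -15.94  -2.51] rot [0.    0.002 1.557]
```

>>> {"name": "drive_tool", "arguments": {
  "rows": [
    [[23.6,-16,-2.5,0,0,1.55,0],[23.6,-16,-2.5,0,0,1.55,0],[23.6,-16,-2.5,0,0,1.55,0],[23.6,-16,-2.5,0,0,1.55,0],[23.6,-16,-2.5,0,0,1.55,0],[23.6,-16,-2.5,0,0,1.55,0],[23.6,-16,-2.5,0,0,1.55,0],[23.6,-16,-2.5,0,0,1.55,0]]
  ]
}}

```text
clock: 2.4
eef_pos: [0.5506, -0.0083, 0.3192]
orientation: [3.142, -0.0, -3.028]
contact_force: [1.1, 0.1, 0.1]
gripper_width: 0.0853
```

>>> {"name": "drive_tool", "arguments": {
  "rows": [
    [[0,0,0,0,0,0,0],[0,0,0,0,0,0.1,0],[0,0,0,0,0,0.1,0],[0,0,0,0,0,0.1,0]]
  ]
}}

```text
clock: 2.9
eef_pos: [0.5506, -0.0079, 0.3193]
orientation: [3.142, 0.0, -3.117]
contact_force: [-1.4, -0.7, 0.4]
gripper_width: 0.085
```

```bash
python3 - <<'E'
from h import *
st();cam('wrist','w1')
E
```

```text
t 2.9 p [ 0.5506 -0.0079  0.3193] rpy [ 3.142  0.    -3.117] w 0.085 F [-1.4 -0.7  0.4] q [ 0.34  0.11 -0.12  0.   -1.34 -1.89]
```

View pics/w1.png

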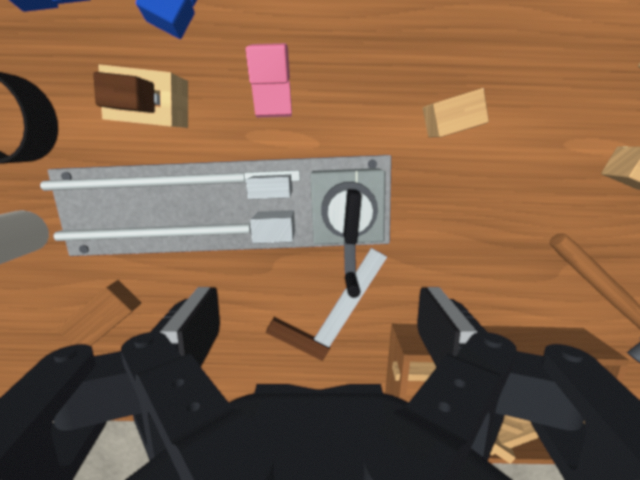

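```bash
python3 - <<'E'
from h import *
c=cam('wrist'); crop(c,230,140,410,310,4,'w1z')
px=[(390,156),(388,243),(48,170),(68,255)]
a,t,e=jigfit(c,px,[(-.06,.25),(.06,.25),(-.06,-.2),(.06,-.2)],.02); print('jig',a,t,e)
E
```

```text
jig 0.06268751382192465 [ 0.57088807 -0.16096805] 0.002586586668004154
```

View pics/w1z.png

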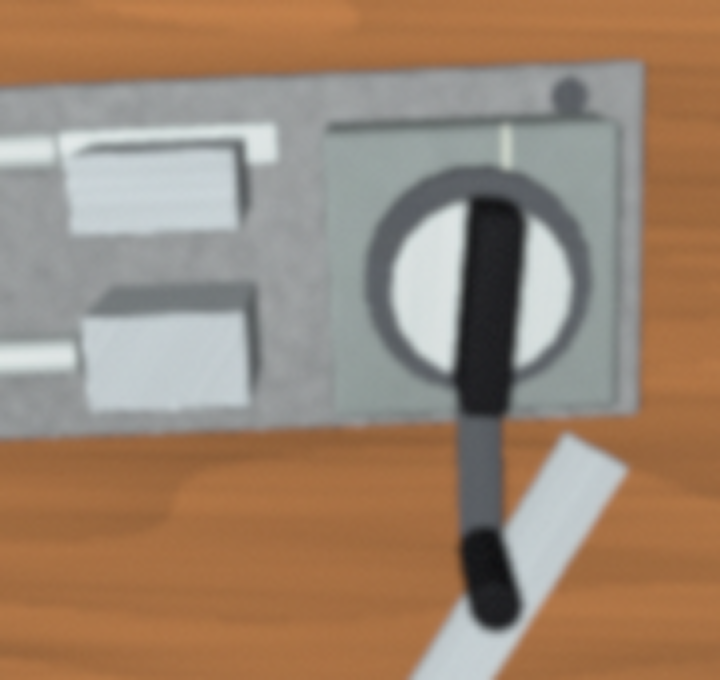

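```bash
python3 - <<'E'
from h import *
c=cam('wrist'); f=lambda u,v,z: plane(c,u/4+230,v/4+140,z)
print('post',f(497,605,.117))
a,t=.0635,np.array([.5715,-.1613]); Rj=np.array([[np.cos(a),-np.sin(a)],[np.sin(a),np.cos(a)]])
print('post in jig',Rj.T@(f(497,605,.117)[:2]-t), Rj.T@(f(490,310,.121)[:2]-t))
for A,B in (((470,205),(457,405)),((523,212),(508,410))):
    d=f(*A,.121)-f(*B,.121); print('bar ang',np.arctan2(-d[1],-d[0]),np.linalg.norm(d))
for e in ((82,316),(250,311)): print('fix',Rj.T@(f(*e,.07)[:2]-t))
for e in ((72,235),(240,230)): print('mov',Rj.T@(f(*e,.07)[:2]-t))
go([.646,.0334,.2],-3.078)
E
```

```text
post [0.64257916 0.03492569 0.117     ]
post in jig [0.08338786 0.19131972] [-0.00266506  0.19006726]
bar ang -0.01835516943664293 0.05350049435984066
bar ang -0.018361849491551976 0.05309455722343767
fix [0.00572125 0.07209544]
fix [0.00622533 0.12277445]
mov [-0.0189108   0.07146269]
mov [-0.01838855  0.121314  ]
shift cm [-9.63  3.92 11.93] rot [-0.     0.    -0.041]
```

>>> {"name": "drive_tool", "arguments": {
  "rows": [
    [[-9.3,4.1,11.9,0,0,-0.04,0.4],[-9.3,4.1,11.9,0,0,-0.04,0.4],[-9.3,4.1,11.9,0,0,-0.04,0.4],[-9.3,4.1,11.9,0,0,-0.04,0.4],[-9.3,4.1,11.9,0,0,-0.04,0.4]]
  ]
}}

```text
clock: 3.68
eef_pos: [0.6428, 0.0348, 0.2009]
orientation: [-3.141, 0.001, -3.08]
contact_force: [-0.3, -0.4, 0.5]
gripper_width: 0.0512
```

```bash
python3 - <<'E'
from h import *
st();go([.6432,.0343,.088],-3.078)
E
```

```text
t 3.67 p [0.6428 0.0348 0.2009] rpy [-3.141e+00  1.000e-03 -3.080e+00] w 0.0512 F [-0.3 -0.4  0.5] q [ 0.36  0.33 -0.11  0.   -1.14 -1.87]
shift cm [-0.03 -0.05 11.29] rot [-0.     0.001 -0.002]
```

>>> {"name": "drive_tool", "arguments": {
  "rows": [
    [[0,0,11.3,0,0,0,0.4],[0,0,11.3,0,0,0,0.4],[0,0,11.3,0,0,0,0.4],[0,0,11.3,0,0,0,1],[0,0,11.3,0,0,0,1],[0,0,11.3,0,0,0,1],[0,0,11.3,0,0,0,1],[0,0,11.3,0,0,0,1]]
  ],
  "newtons": 40
}}

```text
clock: 4.68
eef_pos: [0.6446, 0.0353, 0.0906]
orientation: [3.141, 0.005, -3.08]
contact_force: [0.1, 0.2, 8.0]
gripper_width: 0.0146
```

```bash
python3 - <<'E'
from h import *
st();
a,t=.0635,np.array([.5715,-.1613]); Rj=np.array([[np.cos(a),-np.sin(a)],[np.sin(a),np.cos(a)]])
p=get_obs()['eef_pos'];print(Rj.T@(p[:2]-t))
ax=t+Rj@[0,.19]; R0=Ro.from_euler('xyz',get_obs()['orientation'])
v0=p[:2]-ax; ph0=np.arctan2(v0[1],v0[0]); print('phi0',ph0,np.hypot(*v0))
for k in range(1,9):
    ph=1.39*k/8; w=ax+.0845*np.array([np.cos(ph+a),np.sin(ph+a)]); d=R0.inv().apply([*(w-p[:2]),0])*100; print(d.round(2),round(-ph,3))
E
```

```text
t 4.67 p [0.6446 0.0353 0.0906] rpy [ 3.141  0.005 -3.08 ] w 0.0146 F [0.1 0.2 8. ] q [ 0.36  0.42 -0.23  0.   -0.91 -1.87]
[0.08545167 0.19152144]
phi0 0.08130285441125687 0.08546521327122483
[ 0.22  1.31 -0.  ] -0.174
[ 0.61  2.72 -0.  ] -0.347
[ 1.23  4.05 -0.  ] -0.521
[ 2.07  5.26 -0.01] -0.695
[ 3.1   6.29 -0.01] -0.869
[ 4.3   7.14 -0.02] -1.042
[ 5.63  7.76 -0.02] -1.216
[ 7.04  8.15 -0.03] -1.39
```

>>> {"name": "drive_tool", "arguments": {
  "rows": [
    [[0.2,1.3,-0.1,0,0,-0.17,1],[0.6,2.7,-0.2,0,0,-0.35,1],[1.2,4.0,-0.2,0,0,-0.52,1],[2.1,5.3,-0.2,0,0,-0.7,1],[3.1,6.3,-0.2,0,0,-0.87,1],[4.3,7.1,-0.2,0,0,-1.04,1],[5.6,7.8,-0.2,0,0,-1.22,1],[7.0,8.1,-0.2,0,0,-1.39,1]]
  ]
}}

```text
clock: 5.68
eef_pos: [0.5694, 0.1135, 0.0908]
orientation: [-3.137, 0.004, -1.685]
contact_force: [1.8, 4.4, -3.2]
gripper_width: 0.0145
```

```bash
cat >> h.py <<'E'
A_,T_=.0635,np.array([.5715,-.1613]); RJ=np.array([[np.cos(A_),-np.sin(A_)],[np.sin(A_),np.cos(A_)]])
def tojig(p): return RJ.T@(np.array(p)[:2]-T_)
def fromjig(q): return T_+RJ@np.array(q)
E
python3 - <<'E'
from h import *
st();q=tojig(get_obs()['eef_pos'])-[0,.19];print(q,np.arctan2(q[1],q[0]),np.hypot(*q))
cam('wrist','w2')
E
```

```text
t 5.67 p [0.5694 0.1135 0.0908] rpy [-3.137  0.004 -1.685] w 0.0145 F [ 1.8  4.4 -3.2] q [ 0.53  0.33 -0.38 -0.   -0.85 -0.65]
[0.01531755 0.08435467] 1.3911685156459832 0.08573411273872288
```

View pics/w2.png

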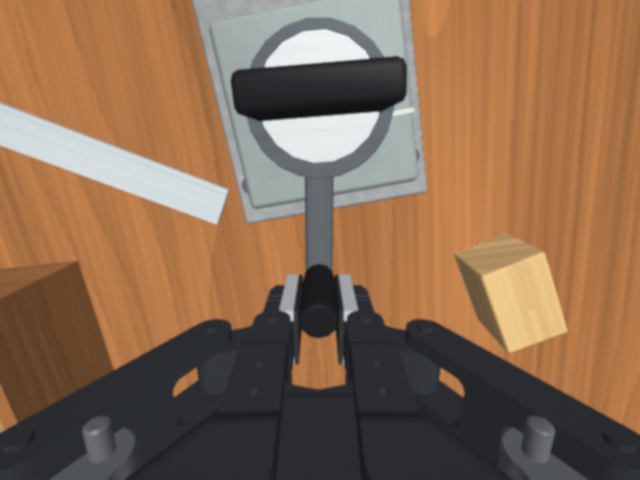

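>>> {"name": "drive_tool", "arguments": {
  "rows": [
    [[0,0,0,0,0,0,0.3],[0,0,0,0,0,0,0.3],[0,0,0,0,0,0,0.3],[0,0,-10,0,0,0,0.3],[0,0,-10,0,0,0,0.3],[0,0,-10,0,0,0,0.3]]
  ]
}}

```text
clock: 6.48
eef_pos: [0.5698, 0.112, 0.1929]
orientation: [-3.136, 0.003, -1.691]
contact_force: [0.5, -0.5, -0.9]
gripper_width: 0.0597
```

```bash
python3 - <<'E'
from h import *
st();p=fromjig([0,.19]);print(p);go([*p,.19],-.018)
E
```

```text
t 6.47 p [0.5698 0.112  0.1929] rpy [-3.136e+00  3.000e-03 -1.691e+00] w 0.0597 F [ 0.5 -0.5 -0.9] q [ 0.53  0.23 -0.26  0.   -1.07 -0.65]
[0.55944311 0.02831706]
shift cm [8.43 0.03 0.26] rot [-0.007 -0.002 -1.673]
```

>>> {"name": "drive_tool", "arguments": {
  "rows": [
    [[8.4,0,0,0,0,-1.45,0.3],[8.4,0,0,0,0,-1.45,0.3],[8.4,0,0,0,0,-1.45,0.3],[8.4,0,0,0,0,-1.45,0.3],[8.4,0,0,0,0,-1.45,0.3],[8.4,0,0,0,0,-1.45,0.3],[8.4,0,0,0,0,-1.45,0.3],[8.4,0,0,0,0,-1.45,0.3]]
  ]
}}

```text
clock: 7.48
eef_pos: [0.5574, 0.0278, 0.1881]
orientation: [3.141, 0.002, -0.236]
contact_force: [1.0, -0.6, 0.4]
gripper_width: 0.0599
```

```bash
python3 - <<'E'
from h import *
st();p=fromjig([0,.19]);go([*p,.19],-.018);cam('wrist','w3')
E
```

```text
t 7.47 p [0.5574 0.0278 0.1881] rpy [ 3.141e+00  2.000e-03 -2.360e-01] w 0.0599 F [ 1.  -0.6  0.4] q [ 0.4   0.2  -0.31 -0.   -1.06  0.93]
shift cm [ 0.19 -0.1  -0.19] rot [ 0.001  0.002 -0.218]
```

View pics/w3.png

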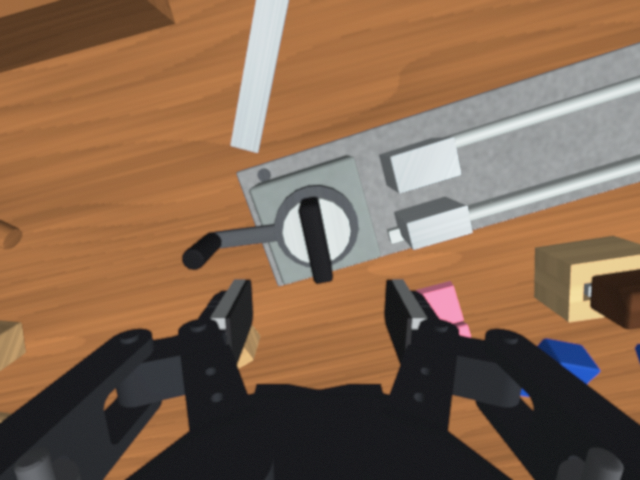

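>>> {"name": "drive_tool", "arguments": {
  "rows": [
    [[0.2,-0.1,0,0,0,-0.22,0.3],[0.2,-0.1,0,0,0,-0.22,0.3],[0.2,-0.1,9.7,0,0,-0.22,0.3],[0.2,-0.1,9.7,0,0,-0.22,0.3],[0.2,-0.1,9.7,0,0,-0.22,0.3],[0.2,-0.1,9.7,0,0,-0.22,1],[0.2,-0.1,9.7,0,0,-0.22,1],[0.2,-0.1,9.7,0,0,-0.22,1]]
  ]
}}

```text
clock: 8.52
eef_pos: [0.561, 0.0289, 0.0939]
orientation: [-3.141, -0.003, -0.021]
contact_force: [-1.4, 1.0, 5.0]
gripper_width: 0.0131
```

```bash
python3 - <<'E'
from h import *
st();print(tojig(get_obs()['eef_pos']));cam('wrist','w4')
E
```

```text
t 8.53 p [0.561  0.0289 0.0939] rpy [-3.141e+00 -3.000e-03 -2.100e-02] w 0.0131 F [-1.4  1.   5. ] q [ 0.4   0.3  -0.42  0.   -0.85  1.15]
[0.00160671 0.19051325]
```

View pics/w4.png

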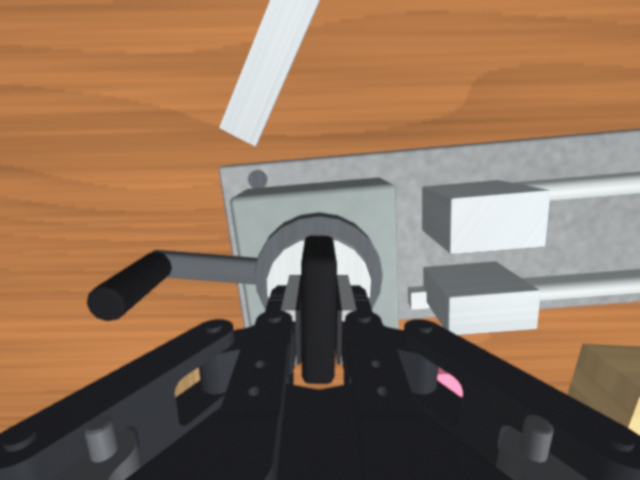

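>>> {"name": "drive_tool", "arguments": {
  "rows": [
    [[-0.1,0,0,0,0,0.17,1],[-0.1,0,0,0,0,0.34,1],[-0.1,0,0,0,0,0.51,1],[-0.1,0,0,0,0,0.68,1],[-0.1,0,0,0,0,0.85,1],[-0.1,0,0,0,0,1.02,1],[-0.1,0,0,0,0,1.19,1],[-0.1,0,0,0,0,1.36,1]]
  ]
}}

```text
clock: 9.57
eef_pos: [0.5598, 0.0277, 0.0939]
orientation: [-3.14, -0.001, -1.386]
contact_force: [-0.3, -5.5, 6.9]
gripper_width: 0.0135
```

>>> {"name": "drive_tool", "arguments": {
  "rows": [
    [[0,0,0,0,0,0.17,1],[0,0,0,0,0,0.34,1],[0,0,0,0,0,0.51,1],[0,0,0,0,0,0.68,1],[0,0,0,0,0,0.85,1],[0,0,0,0,0,1.02,1],[0,0,0,0,0,1.19,1],[0,0,0,0,0,1.36,1]]
  ]
}}

```text
clock: 10.58
eef_pos: [0.5584, 0.0284, 0.0939]
orientation: [-3.141, -0.0, -2.746]
contact_force: [-7.1, 1.6, 12.7]
gripper_width: 0.0135
```

```bash
python3 - <<'E'
from h import *
st();print(tojig(get_obs()['eef_pos']))
c=cam('wrist','w5'); c=cam('top');crop(c,280,200,480,330,4,'top5')
E
```

```text
t 10.57 p [0.5584 0.0284 0.0939] rpy [-3.141 -0.    -2.746] w 0.0135 F [-7.1  1.6 12.7] q [ 0.4   0.3  -0.42  0.   -0.85 -1.58]
[-0.0010478   0.19013225]
```

View pics/w5.png

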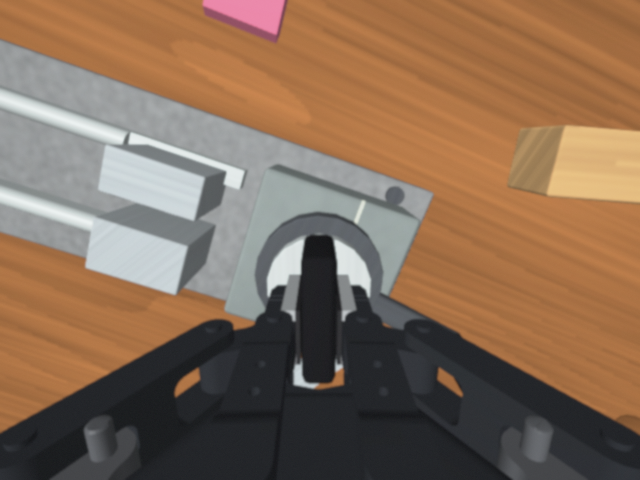

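```bash
python3 - <<'E'
from h import *
c=cam('wrist');crop(c,70,110,270,310,4,'w5z')
E
```

```text
(no output)
```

View pics/w5z.png

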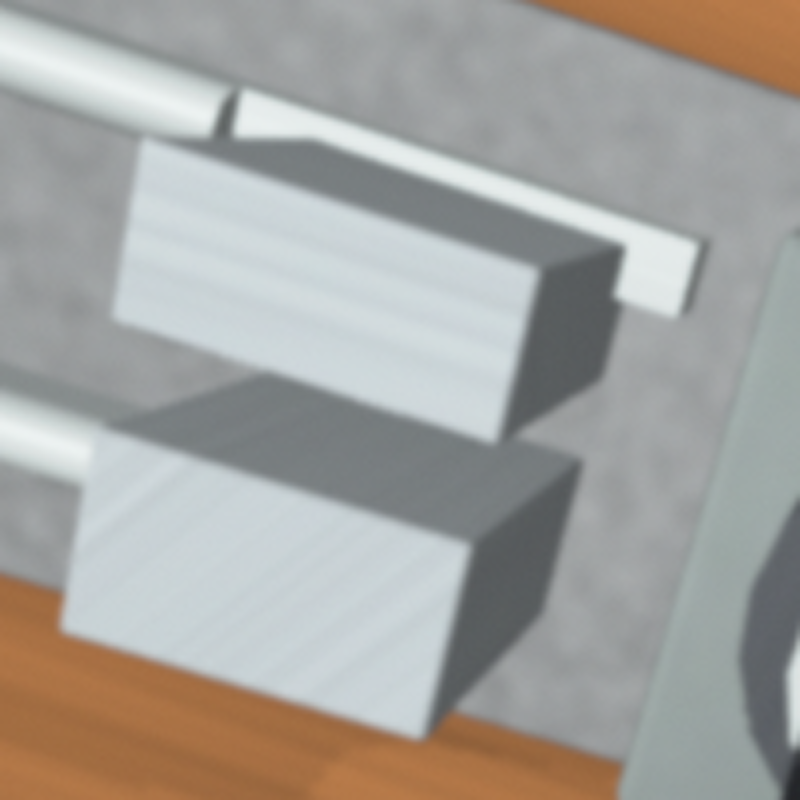

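```bash
python3 - <<'E'
from h import *
c=cam('wrist'); f=lambda u,v: tojig(plane(c,u/4+70,v/4+110,.07))*1000
for n,A,B in (('fix',(98,424),(472,543)),('mov',(113,320),(500,443)),('movback',(145,138),(542,265))): print(n,f(*A),f(*B), (f(*A)+f(*B))/2)
E
```

```text
fix [ 6.02428501 72.14264756] [  5.85742797 120.90538344] [ 5.94085649 96.5240155 ]
mov [-7.91665637 71.78883337] [ -8.45375017 121.19785113] [-8.18520327 96.49334225]
movback [-31.19251226  71.85892773] [-32.20443661 120.77444595] [-31.69847443  96.31668684]
```

>>> {"name": "drive_tool", "arguments": {
  "rows": [
    [[0,0,0,0,0,0.14,1],[0,0,0,0,0,0.27,1],[0,0,0,0,0,0.27,1],[0,0,0,0,0,0.27,1]]
  ]
}}

```text
clock: 11.28
eef_pos: [0.5583, 0.0288, 0.0939]
orientation: [3.141, -0.0, -3.011]
contact_force: [-7.3, 3.0, 13.5]
gripper_width: 0.0133
```

>>> {"name": "drive_tool", "arguments": {
  "rows": [
    [[0,0,0,0,0,0,0.3],[0,0,0,0,0,0,0.3],[0,0,0,0,0,0,0.3],[0,0,-12,0,0,0,0.3],[0,0,-12,0,0,0,0.3],[0,0,-12,0,0,0,0.3]]
  ]
}}

```text
clock: 12.02
eef_pos: [0.5618, 0.0292, 0.2175]
orientation: [3.14, 0.009, -3.01]
contact_force: [0.4, 0.1, -1.0]
gripper_width: 0.0598
```

```bash
python3 - <<'E'
from h import *
st();go([.475,-.15,.25],A_-np.pi/2);go([.475,-.15,.25],A_-np.pi/2-np.pi)
c=cam('wrist','w6'); crop(c,120,120,320,270,4,'w6z')
E
```

```text
t 12.03 p [0.5618 0.0292 0.2175] rpy [ 3.14   0.009 -3.01 ] w 0.0598 F [ 0.4  0.1 -1. ] q [ 0.4   0.18 -0.27  0.   -1.12 -1.84]
shift cm [ 10.92 -16.63  -3.37] rot [-0.006  0.008 -1.503]
shift cm [ 10.92 -16.63  -3.37] rot [0.008 0.006 1.639]
```

View pics/w6.png

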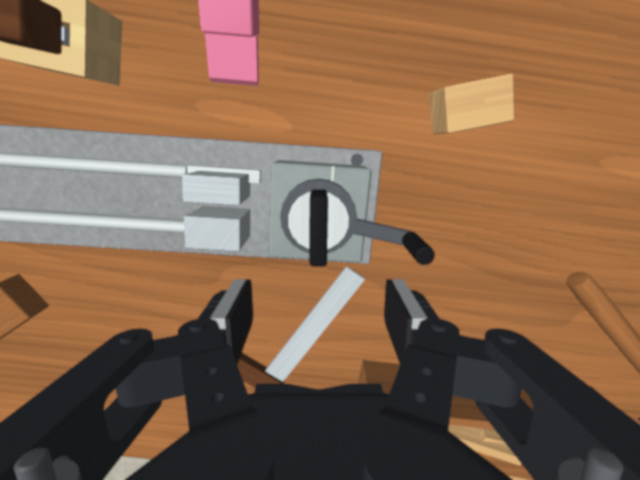

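View pics/w6z.png

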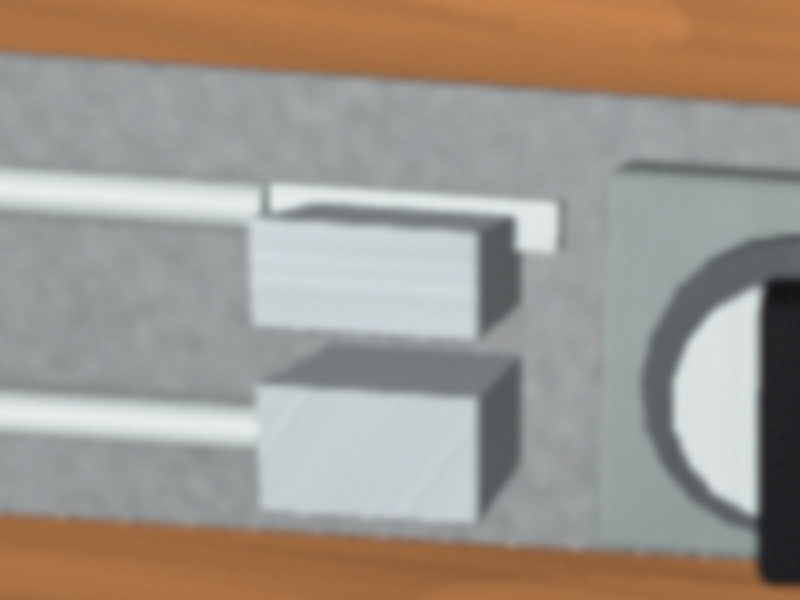

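```bash
python3 - <<'E'
from h import *
c=cam('wrist'); f=lambda u,v: tojig(plane(c,u/4+120,v/4+120,.07))*1000
for n,A,B in (('fix',(258,383),(482,395)),('mov',(252,326),(482,338)),('movback',(249,217),(480,232))): print(n,f(*A),f(*B), (f(*A)+f(*B))/2)
g=lambda u,v,z: plane(c,u,v,z)
E
```

```text
fix [ 2.86554668 73.2176885 ] [  2.28887952 122.41155245] [ 2.5772131  97.81462047]
mov [-9.78626903 72.44635047] [-10.47618443 122.36466825] [-10.13122673  97.40550936]
movback [-33.29166646  72.8188224 ] [-33.40469728 121.85455544] [-33.34818187  97.33668892]
```

>>> {"name": "drive_tool", "arguments": {
  "rows": [
    [[14.5,-22,-3.3,0,0,-1.37,0.1],[14.5,-22,-3.3,0,0,-1.37,0.1],[14.5,-22,-3.3,0,0,-1.37,0.1],[14.5,-22,-3.3,0,0,-1.37,0.1],[14.5,-22,-3.3,0,0,-1.37,0.1],[14.5,-22,-3.3,0,0,-1.37,0.1],[14.5,-22,-3.3,0,0,-1.37,0.1],[14.5,-22,-3.3,0,0,-1.37,0.1]]
  ]
}}

```text
clock: 13.12
eef_pos: [0.4431, -0.2084, 0.2435]
orientation: [3.138, 0.0, -1.637]
contact_force: [-0.2, 0.1, -0.2]
gripper_width: 0.0767
```

>>> {"name": "drive_tool", "arguments": {
  "rows": [
    [[0,0,0,0,0,0,0.1],[0,0,0,0,0,0,0.1],[0,0,0,0,0,0,0.1]]
  ]
}}

```text
clock: 13.5
eef_pos: [0.4439, -0.2083, 0.2449]
orientation: [3.141, 0.0, -1.642]
contact_force: [-0.6, 0.8, 0.2]
gripper_width: 0.077
```

```bash
python3 - <<'E'
from h import *
st();c=cam('wrist','w7');go([.437,-.22,.25],-1.64)
E
```

```text
t 13.5 p [ 0.4439 -0.2083  0.2449] rpy [ 3.141  0.    -1.642] w 0.077 F [-0.6  0.8  0.2] q [-0.04  0.04 -0.36 -0.   -1.17 -0.03]
shift cm [ 1.21  0.61 -0.5 ] rot [ 0.     0.    -0.002]
```

View pics/w7.png

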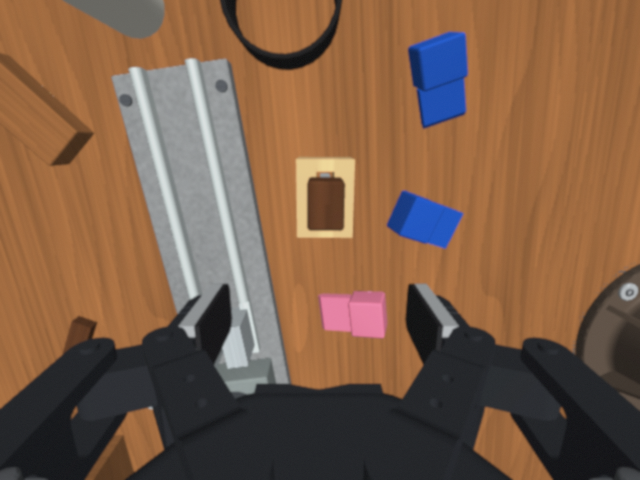

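```bash
python3 - <<'E'
from h import *
c=cam('wrist'); im=c['color']; hsv=cv2.cvtColor(im,cv2.COLOR_RGB2HSV); crop(c,270,140,390,260,5,'w7z')
sub=np.zeros(im.shape[:2],np.uint8); sub[150:245,285:365]=1
print(hsv[205,325],hsv[165,305],hsv[260,325])
dark=((hsv[...,2]<120)*sub).astype(np.uint8); pale=((hsv[...,2]>200)&(hsv[...,1]<150))*sub
for n,m,z in (('head',dark,.092),('rest',pale.astype(np.uint8),.052)):
    cs,_=cv2.findContours(m,cv2.RETR_EXTERNAL,cv2.CHAIN_APPROX_NONE); k=max(cs,key=cv2.contourArea)
    P=np.array([plane(c,u,v,z)[:2]*1000 for u,v in k[:,0]]).astype(np.float32); print(n,cv2.boundingRect(k),cv2.minAreaRect(P))
E
```

```text
[ 11 151  98] [ 21  96 229] [ 13 154 167]
head (308, 177, 36, 53) ((435.3597106933594, -222.64280700683594), (47.331016540527344, 31.60624122619629), 85.45367431640625)
rest (296, 158, 59, 80) ((435.68316650390625, -220.4568328857422), (80.86848449707031, 58.15822982788086), 85.63170623779297)
```

View pics/w7z.png

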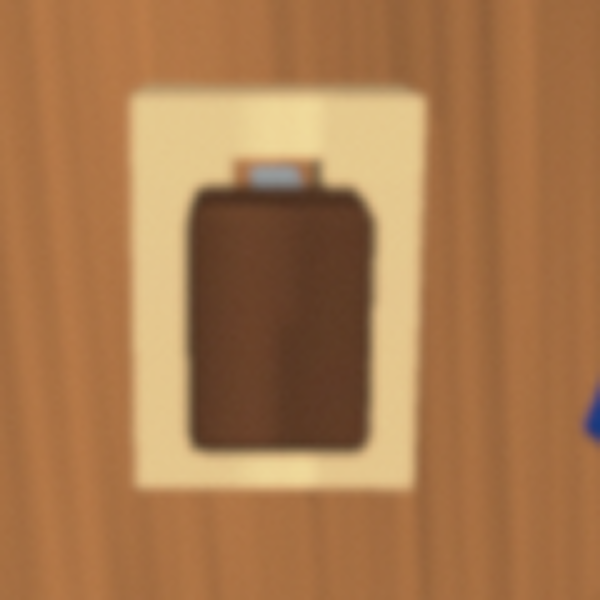

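```bash
python3 - <<'E'
from h import *
go([.4355,-.2212,.060],-1.648)
E
```

```text
shift cm [ 1.34  0.75 18.51] rot [0.    0.    0.007]
```

>>> {"name": "drive_tool", "arguments": {
  "rows": [
    [[1.3,0.75,10,0,0,0,0.2],[1.3,0.75,10,0,0,0,0.2],[1.3,0.75,18.5,0,0,0,0.2],[1.3,0.75,18.5,0,0,0,0.2],[1.3,0.75,18.5,0,0,0,0.2]]
  ]
}}

```text
clock: 14.22
eef_pos: [0.4343, -0.2207, 0.0587]
orientation: [3.137, 0.0, -1.641]
contact_force: [0.4, 0.6, 0.3]
gripper_width: 0.0686
```

```bash
python3 - <<'E'
from h import *
st();c=cam('wrist','w8')
E
```

```text
t 14.22 p [ 0.4343 -0.2207  0.0587] rpy [ 3.137  0.    -1.641] w 0.0686 F [0.4 0.6 0.3] q [-0.07  0.24 -0.61 -0.   -0.72 -0.  ]
```

View pics/w8.png

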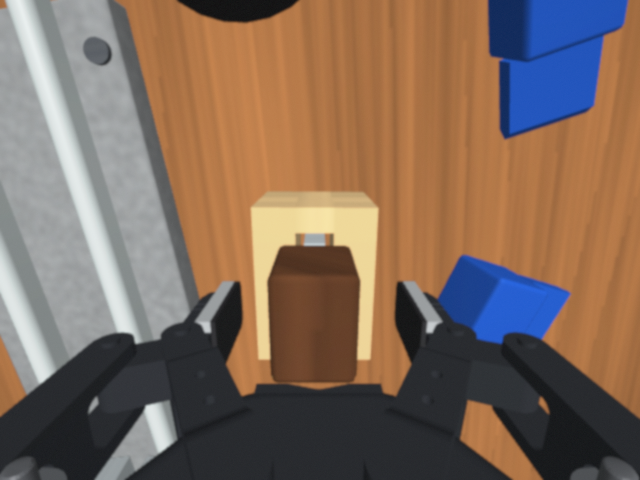

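>>> {"name": "drive_tool", "arguments": {
  "rows": [
    [[0,0,0,0,0,0,1],[0,0,0,0,0,0,1],[0,0,0,0,0,0,1],[0,0,0,0,0,0,1],[0,0,0,0,0,0,1]]
  ],
  "newtons": 60
}}

```text
clock: 14.9
eef_pos: [0.4366, -0.221, 0.0618]
orientation: [-3.139, -0.0, -1.64]
contact_force: [-1.1, 1.4, 6.9]
gripper_width: 0.033
```

```bash
python3 - <<'E'
from h import *
st()
E
```

```text
t 14.9 p [ 0.4366 -0.221   0.0618] rpy [-3.139 -0.    -1.64 ] w 0.033 F [-1.1  1.4  6.9] q [-0.07  0.24 -0.61  0.   -0.72 -0.  ]
```

>>> {"name": "drive_tool", "arguments": {
  "rows": [
    [[0,0,-6,0,0,0,1],[0,0,-12,0,0,0,1],[0,0,-14,0,0,0,1],[0,0,-14,0,0,0,1]]
  ]
}}

```text
clock: 15.4
eef_pos: [0.4363, -0.2208, 0.2021]
orientation: [-3.137, 0.0, -1.641]
contact_force: [-0.1, -1.1, -3.5]
gripper_width: 0.0332
```

```bash
python3 - <<'E'
from h import *
st();go([*fromjig([0,.11]),.2],A_-np.pi/2)
E
```

```text
t 15.4 p [ 0.4363 -0.2208  0.2021] rpy [-3.137  0.    -1.641] w 0.0332 F [-0.1 -1.1 -3.5] q [-0.07  0.07 -0.43 -0.   -1.06 -0.  ]
shift cm [-17.78 -11.6    0.26] rot [-0.004 -0.    -0.134]
```

>>> {"name": "drive_tool", "arguments": {
  "rows": [
    [[-17.8,-11.6,0,-0.004,0,-0.134,1],[-17.8,-11.6,0,-0.004,0,-0.134,1],[-17.8,-11.6,0,-0.004,0,-0.134,1],[-17.8,-11.6,0,-0.004,0,-0.134,1],[-17.8,-11.6,0,-0.004,0,-0.134,1],[-17.8,-11.6,0,-0.004,0,-0.134,1],[-17.8,-11.6,0,-0.004,0,-0.134,1]]
  ]
}}

```text
clock: 16.27
eef_pos: [0.5629, -0.0523, 0.1999]
orientation: [3.137, 0.0, -1.508]
contact_force: [-1.4, -0.4, -3.1]
gripper_width: 0.0331
```

```bash
python3 - <<'E'
from h import *
st();c=cam('wrist','w9');crop(c,230,110,430,310,4,'w9z')
E
```

```text
t 16.27 p [ 0.5629 -0.0523  0.1999] rpy [ 3.137  0.    -1.508] w 0.0331 F [-1.4 -0.4 -3.1] q [ 0.25  0.21 -0.28 -0.   -1.09 -0.19]
```

View pics/w9.png

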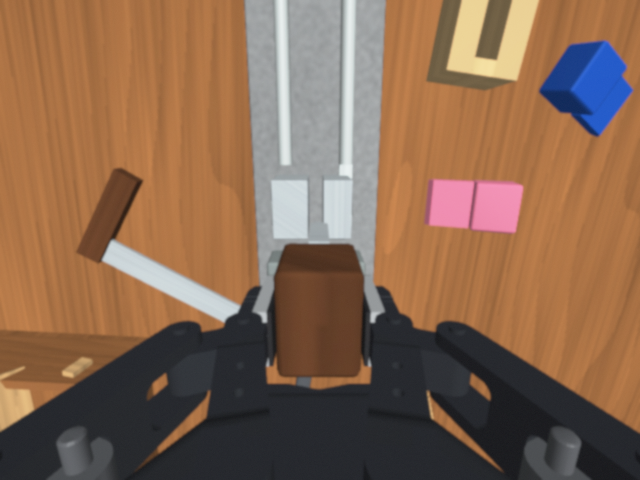

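View pics/w9z.png

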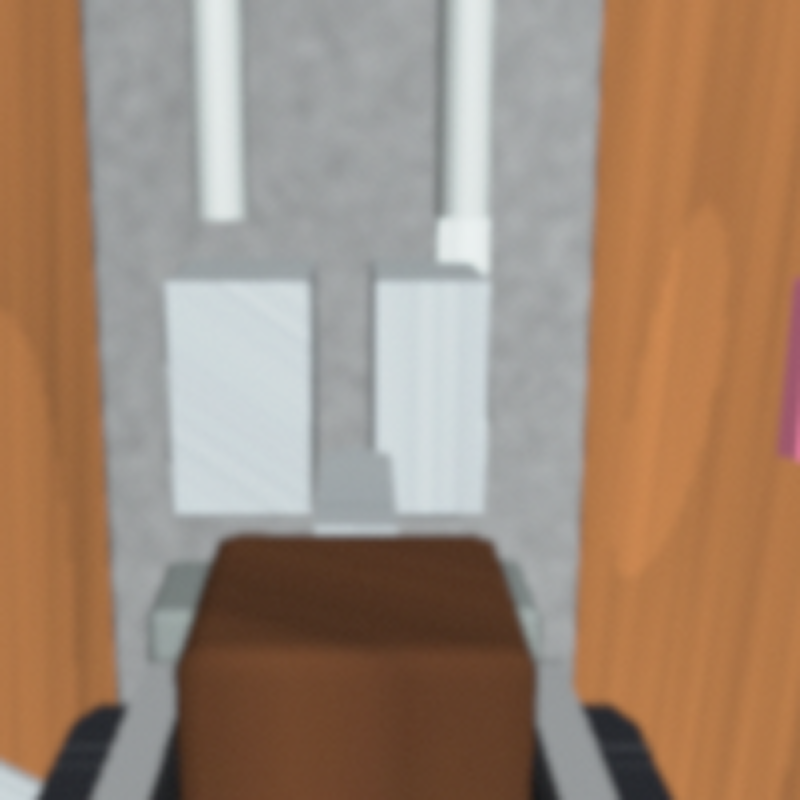

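```bash
python3 - <<'E'
from h import *
c=cam('wrist'); f=lambda u,v: plane(c,u/4+230,v/4+110,.07)
o=get_obs();R0=Ro.from_euler('xyz',o['orientation'])
for n,p in (('f1',(311,280)),('f2',(311,514)),('m1',(375,280)),('m2',(378,450)),('fo1',(166,280)),('fo2',(175,514)),('mo1',(491,280)),('mo2',(486,514))):
    X=f(*p); print(n,(tojig(X)*1000).round(1),'tool',(R0.inv().apply(X-o['eef_pos'])*1000).round(1))
print(tojig(o['eef_pos']))
# blade bottom: shoulder 9.8 below... tip plane
for u,v in ((315,510),(395,514)):
    X=plane(c,u/4+230,v/4+110,.2-.0098-.037); print('blade',(R0.inv().apply(X-o['eef_pos'])*1000).round(1))
E
```

```text
f1 [ 5.7 71.2] tool [ 38.3  -7.5 130.3]
f2 [  6.1 120.6] tool [-11.2  -7.9 130.3]
m1 [-7.3 71.2] tool [ 38.3   5.5 130.3]
m2 [ -8.1 106.6] tool [  2.8   6.3 130.3]
fo1 [35.1 71.1] tool [ 38.3 -36.9 130.2]
fo2 [ 35.1 120.6] tool [-11.1 -36.9 130.2]
mo1 [-30.9  71.2] tool [ 38.3  29.1 130.4]
mo2 [-31.2 120.7] tool [-11.2  29.4 130.4]
[-0.00128365  0.10941465]
blade [13.4 -4.6 47.1]
blade [12.8  7.2 47.1]
```

>>> {"name": "drive_tool", "arguments": {
  "rows": [
    [[1.4,-0.1,0,0.004,0,0,1],[1.4,-0.1,3,0.004,0,0,1],[1.4,-0.1,6,0.004,0,0,1],[1.4,-0.1,7,0.004,0,0,1],[1.4,-0.1,7,0.004,0,0,1],[1.4,-0.1,7,0.004,0,0,1]]
  ]
}}

```text
clock: 17.12
eef_pos: [0.5663, -0.0654, 0.1315]
orientation: [-3.14, 0.0, -1.507]
contact_force: [1.0, 0.4, -2.8]
gripper_width: 0.0332
```

```bash
python3 - <<'E'
from h import *
st();print(tojig(get_obs()['eef_pos']));c=cam('wrist','w10');c=cam('scene');crop(c,230,210,370,300,5,'s10')
E
```

```text
t 17.12 p [ 0.5663 -0.0654  0.1315] rpy [-3.14   0.    -1.507] w 0.0332 F [ 1.   0.4 -2.8] q [ 0.23  0.27 -0.36  0.   -0.94 -0.16]
[0.00088607 0.0960245 ]
```

View pics/w10.png

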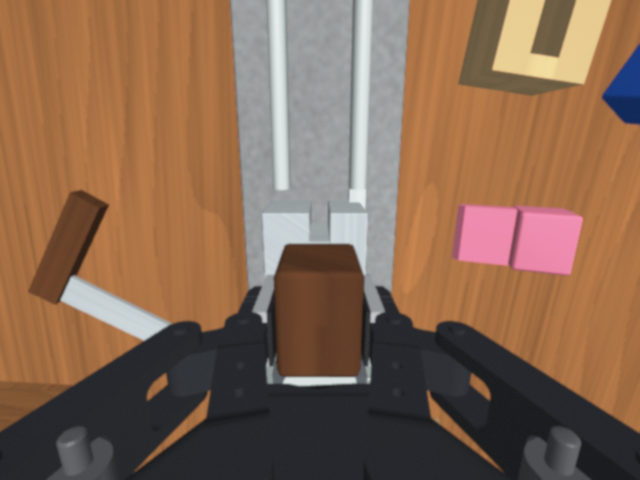

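View pics/s10.png

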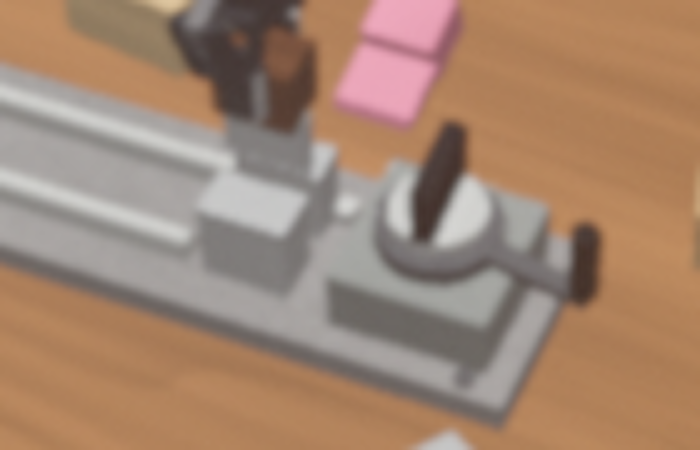

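>>> {"name": "drive_tool", "arguments": {
  "rows": [
    [[0,0.1,0,0,0,0,1],[0,0.1,1.5,0,0,0,1],[0,0.1,2.5,0,0,0,1],[0,0.1,2.5,0,0,0,1]]
  ]
}}

```text
clock: 17.73
eef_pos: [0.5646, -0.0652, 0.1041]
orientation: [3.141, 0.0, -1.507]
contact_force: [2.0, -0.2, -4.0]
gripper_width: 0.0333
```

```bash
python3 - <<'E'
from h import *
st();print(tojig(get_obs()['eef_pos']))
E
```

```text
t 17.73 p [ 0.5646 -0.0652  0.1041] rpy [ 3.141  0.    -1.507] w 0.0333 F [ 2.  -0.2 -4. ] q [ 0.23  0.3  -0.39 -0.   -0.88 -0.16]
[-0.0008254   0.09630038]
```

>>> {"name": "drive_tool", "arguments": {
  "rows": [
    [[0,0,1,0,0,0,1],[0,0,2,0,0,0,1],[0,0,2.5,0,0,0,1],[0,0,2.7,0,0,0,1],[0,0,2.7,0,0,0,1]]
  ]
}}

```text
clock: 18.35
eef_pos: [0.5646, -0.0654, 0.0798]
orientation: [-3.141, -0.0, -1.506]
contact_force: [-2.8, 2.1, 11.8]
gripper_width: 0.0331
```

```bash
python3 - <<'E'
from h import *
st();print(tojig(get_obs()['eef_pos']));cam('wrist','w11')
E
```

```text
t 18.35 p [ 0.5646 -0.0654  0.0798] rpy [-3.141 -0.    -1.506] w 0.0331 F [-2.8  2.1 11.8] q [ 0.23  0.33 -0.42  0.   -0.82 -0.16]
[-0.00081663  0.09619392]
```

View pics/w11.png

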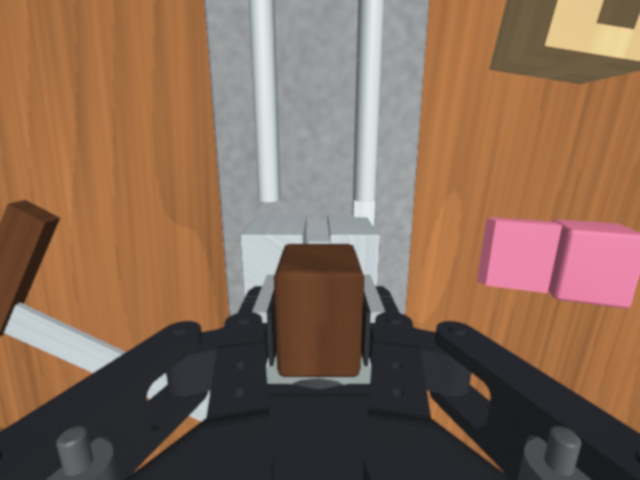

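>>> {"name": "drive_tool", "arguments": {
  "rows": [
    [[0,0,-0.2,0,0,0,1],[0,0,-0.2,0,0,0,0.3],[0,0,-0.2,0,0,0,0.3],[0,0,-0.2,0,0,0,0.3],[0,0,-6,0,0,0,0.3],[0,0,-12,0,0,0,0.3],[0,0,-14,0,0,0,0.3]]
  ]
}}

```text
clock: 19.27
eef_pos: [0.566, -0.0654, 0.2225]
orientation: [-3.136, 0.0, -1.506]
contact_force: [-0.6, 0.1, -1.5]
gripper_width: 0.0599
```

```bash
python3 - <<'E'
from h import *
st();p=fromjig(np.array([0,.19])+.085*np.array([np.cos(1.39),np.sin(1.39)]));print(p);go([*p,.2],-1.685);cam('wrist','w12')
E
```

```text
t 19.27 p [ 0.566  -0.0654  0.2225] rpy [-3.136  0.    -1.506] w 0.0599 F [-0.6  0.1 -1.5] q [ 0.23  0.19 -0.24  0.   -1.13 -0.16]
[0.56939045 0.112733  ]
shift cm [-17.75  -1.47   2.26] rot [-0.006  0.001  0.179]
```

View pics/w12.png

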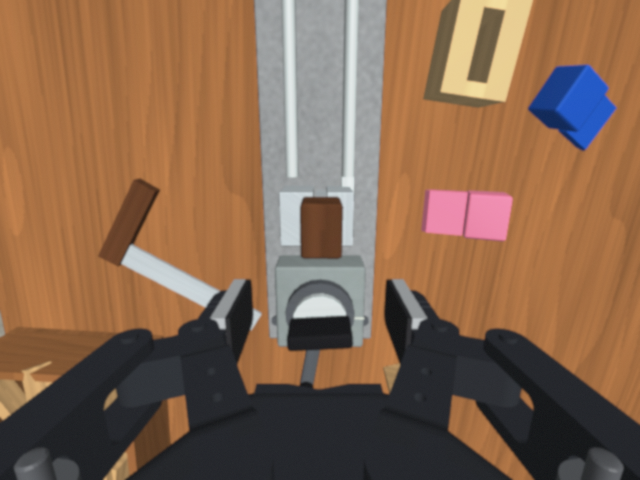

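>>> {"name": "drive_tool", "arguments": {
  "rows": [
    [[-17.8,-1.5,1.5,-0.005,0,0.18,0.4],[-17.8,-1.5,1.5,-0.005,0,0.18,0.4],[-17.8,-1.5,1.5,-0.005,0,0.18,0.4],[-17.8,-1.5,1.5,-0.005,0,0.18,0.4],[-17.8,-1.5,1.5,-0.005,0,0.18,0.4],[-17.8,-1.5,1.5,-0.005,0,0.18,0.4]]
  ]
}}

```text
clock: 20.08
eef_pos: [0.5679, 0.1122, 0.2032]
orientation: [3.136, -0.0, -1.688]
contact_force: [-0.2, 0.4, -0.5]
gripper_width: 0.0515
```

```bash
python3 - <<'E'
from h import *
st();go([.5694,.1132,.089],-1.685);cam('wrist','w13')
E
```

```text
t 20.07 p [0.5679 0.1122 0.2032] rpy [ 3.136 -0.    -1.688] w 0.0515 F [-0.2  0.4 -0.5] q [ 0.53  0.22 -0.24 -0.   -1.11 -0.65]
shift cm [-0.12 -0.2  11.42] rot [ 0.005 -0.    -0.003]
```

View pics/w13.png

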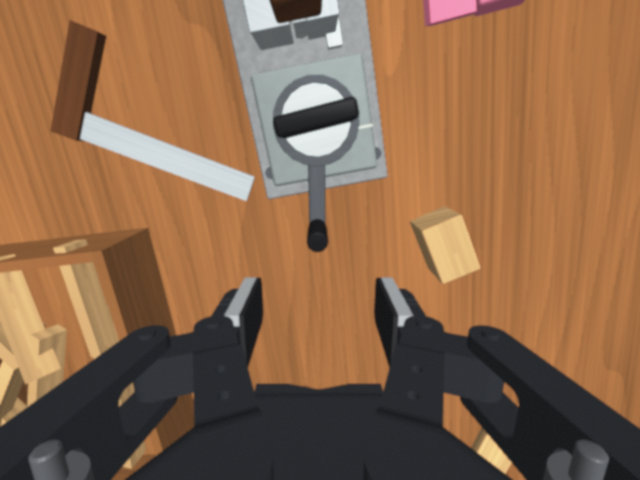

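>>> {"name": "drive_tool", "arguments": {
  "rows": [
    [[-0.1,-0.2,6,0.005,0,0,0.4],[-0.1,-0.2,11.4,0.005,0,0,0.4],[-0.1,-0.2,11.4,0.005,0,0,0.4],[-0.1,-0.2,11.4,0.005,0,0,1],[-0.1,-0.2,11.4,0.005,0,0,1],[-0.1,-0.2,11.4,0.005,0,0,1],[-0.1,-0.2,11.4,0.005,0,0,1],[-0.1,-0.2,11.4,0.005,0,0,1]]
  ],
  "newtons": 40
}}

```text
clock: 21.12
eef_pos: [0.5709, 0.1146, 0.0919]
orientation: [-3.138, 0.002, -1.686]
contact_force: [-1.0, 0.2, 6.9]
gripper_width: 0.0146
```

```bash
python3 - <<'E'
from h import *
st();o=get_obs();p=o['eef_pos'];q=tojig(p)-[0,.19];ph0=np.arctan2(q[1],q[0]);print(ph0,np.hypot(*q))
R0=Ro.from_euler('xyz',o['orientation'])
for k in range(1,9):
    ph=1.39-1.41*k/8; w=fromjig(np.array([0,.19])+.0855*np.array([np.cos(ph),np.sin(ph)])); d=R0.inv().apply([*(w-p[:2]),0])*100; print(d.round(2),round(1.39-ph,3))
E
```

```text
t 21.12 p [0.5709 0.1146 0.0919] rpy [-3.138e+00  2.000e-03 -1.686e+00] w 0.0146 F [-1.   0.2  6.9] q [ 0.53  0.33 -0.38  0.   -0.86 -0.65]
1.3753231183615484 0.08701534957304169
[ 0.29 -1.37  0.  ] 0.176
[ 0.68 -2.82  0.01] 0.353
[ 1.33 -4.18  0.01] 0.529
[ 2.2  -5.41  0.02] 0.705
[ 3.27 -6.46  0.02] 0.881
[ 4.52 -7.31  0.02] 1.057
[ 5.89 -7.93  0.02] 1.234
[ 7.35 -8.3   0.02] 1.41
```

>>> {"name": "drive_tool", "arguments": {
  "rows": [
    [[0.2,-1.4,-0.2,0,0,0.17,1],[0.6,-2.8,-0.2,0,0,0.35,1],[1.2,-4.2,-0.2,0,0,0.52,1],[2.1,-5.4,-0.2,0,0,0.7,1],[3.2,-6.5,-0.2,0,0,0.87,1],[4.4,-7.3,-0.2,0,0,1.05,1],[5.8,-7.9,-0.2,0,0,1.22,1],[7.3,-8.3,-0.2,0,0,1.4,1]]
  ]
}}

```text
clock: 22.12
eef_pos: [0.6458, 0.0333, 0.0923]
orientation: [3.139, 0.005, -3.092]
contact_force: [-1.6, 32.2, -2.9]
gripper_width: 0.0146
```

```bash
python3 - <<'E'
from h import *
st();o=get_obs();p=o['eef_pos'];q=tojig(p)-[0,.19];print(q,np.arctan2(q[1],q[0]),np.hypot(*q));cam('wrist','w14')
E
```

```text
t 22.12 p [0.6458 0.0333 0.0923] rpy [ 3.139  0.005 -3.092] w 0.0146 F [-1.6 32.2 -2.9] q [ 0.35  0.42 -0.23 -0.   -0.91 -1.87]
[ 0.08648926 -0.00054865] -0.006343444253352293 0.08649099714975127
```

View pics/w14.png

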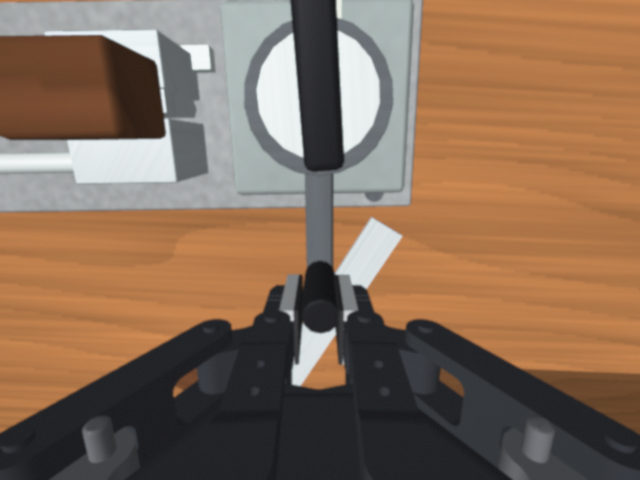

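>>> {"name": "drive_tool", "arguments": {
  "rows": [
    [[0,0.3,0,0,0,0,1],[0,0.3,0,0,0,0,0.4],[0,0.3,0,0,0,0,0.4],[0,0.3,0,0,0,0,0.4],[0,0.3,-6,0,0,0,0.4],[0,0.3,-12,0,0,0,0.4],[0,0.3,-13,0,0,0,0.4]]
  ]
}}

```text
clock: 23.05
eef_pos: [0.6456, 0.0352, 0.227]
orientation: [3.14, 0.008, -3.086]
contact_force: [0.3, 0.4, -0.3]
gripper_width: 0.0509
```

```bash
python3 - <<'E'
from h import *
st();c=cam('wrist','w15');go([*fromjig([-.0008,.0962]),.22],-1.506)
c=cam('top');crop(c,280,200,480,330,4,'t15')
E
```

```text
t 23.05 p [0.6456 0.0352 0.227 ] rpy [ 3.14   0.008 -3.086] w 0.0509 F [ 0.3  0.4 -0.3] q [ 0.36  0.31 -0.07  0.   -1.18 -1.87]
shift cm [ 8.57 -9.6   0.52] rot [-0.004  0.006 -1.58 ]
```

View pics/w15.png

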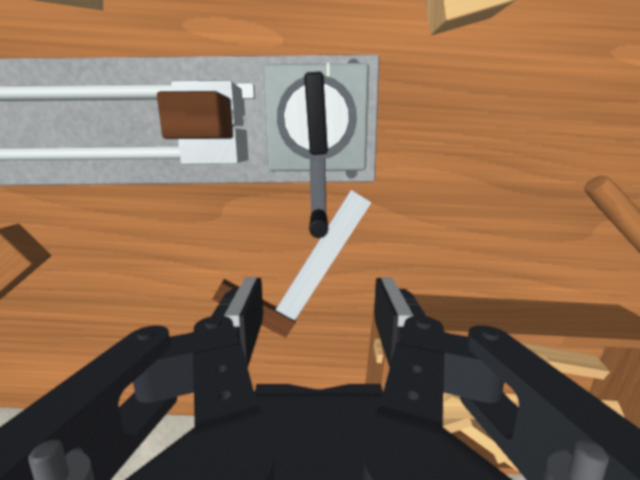

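>>> {"name": "drive_tool", "arguments": {
  "rows": [
    [[8.6,-9.6,0.5,0,0.006,-1.58,0.2],[8.6,-9.6,0.5,0,0.006,-1.58,0.2],[8.6,-9.6,0.5,0,0.006,-1.58,0.2],[8.6,-9.6,0.5,0,0.006,-1.58,0.2],[8.6,-9.6,0.5,0,0.006,-1.58,0.2],[8.6,-9.6,0.5,0,0.006,-1.58,0.2],[8.6,-9.6,0.5,0,0.006,-1.58,0.2],[8.6,-9.6,0.5,0,0.006,-1.58,0.2]]
  ]
}}

```text
clock: 24.15
eef_pos: [0.5616, -0.0657, 0.2142]
orientation: [3.135, -0.004, -1.581]
contact_force: [-0.1, 0.6, 0.1]
gripper_width: 0.0684
```

```bash
python3 - <<'E'
from h import *
st();cam('wrist','w16');go([*fromjig([-.0008,.0962]),.0795],-1.506)
E
```

```text
t 24.15 p [ 0.5616 -0.0657  0.2142] rpy [ 3.135 -0.004 -1.581] w 0.0684 F [-0.1  0.6  0.1] q [ 0.23  0.2  -0.26  0.   -1.13 -0.24]
shift cm [-0.09 -0.39 13.48] rot [ 0.007 -0.004 -0.066]
```

View pics/w16.png

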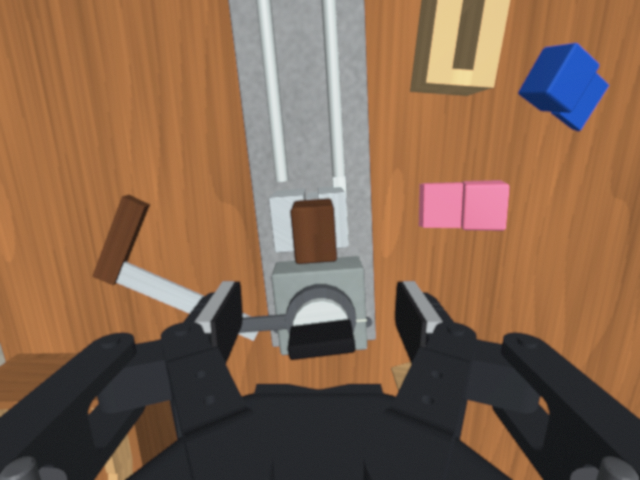

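>>> {"name": "drive_tool", "arguments": {
  "rows": [
    [[-0.1,-0.4,3,0.006,-0.004,-0.066,0.2],[-0.1,-0.4,9,0.006,-0.004,-0.066,0.2],[-0.1,-0.4,13.4,0.006,-0.004,-0.066,0.2],[-0.1,-0.4,13.4,0.006,-0.004,-0.066,0.2],[-0.1,-0.4,13.4,0.006,-0.004,-0.066,1],[-0.1,-0.4,13.4,0.006,-0.004,-0.066,1],[-0.1,-0.4,13.4,0.006,-0.004,-0.066,1],[-0.1,-0.4,13.4,0.006,-0.004,-0.066,1]]
  ],
  "newtons": 60
}}

```text
clock: 25.2
eef_pos: [0.5671, -0.0651, 0.0844]
orientation: [-3.136, 0.0, -1.521]
contact_force: [-2.1, 0.5, 6.0]
gripper_width: 0.033
```

>>> {"name": "drive_tool", "arguments": {
  "rows": [
    [[0,0,0,0,0,0,1],[0,0,0,0,0,0,1]]
  ]
}}

```text
clock: 25.45
eef_pos: [0.5671, -0.0651, 0.0844]
orientation: [-3.136, 0.0, -1.521]
contact_force: [-2.1, -0.0, 6.2]
gripper_width: 0.0331
```

```bash
python3 - <<'E'
from h import *
st();print(tojig(get_obs()['eef_pos']))
E
```

```text
t 25.45 p [ 0.5671 -0.0651  0.0844] rpy [-3.136  0.    -1.521] w 0.0331 F [-2.1 -0.   6.2] q [ 0.23  0.32 -0.41  0.   -0.83 -0.18]
[0.00170263 0.09625737]
```

>>> {"name": "drive_tool", "arguments": {
  "rows": [
    [[0,0,-3,0,0,0,1],[0,0,-6,0,0,0,1],[0,0,-10,0,0,0,1],[0,0,-14,0,0,0,1],[0,0,-14,0,0,0,1]]
  ]
}}

```text
clock: 26.08
eef_pos: [0.5679, -0.065, 0.2268]
orientation: [-3.131, 0.001, -1.521]
contact_force: [0.9, 0.1, -3.7]
gripper_width: 0.0329
```

```bash
python3 - <<'E'
from h import *
st();go([.436,-.206,.21],-1.65)
E
```

```text
t 26.07 p [ 0.5679 -0.065   0.2268] rpy [-3.131e+00  1.000e-03 -1.521e+00] w 0.0329 F [ 0.9  0.1 -3.7] q [ 0.23  0.19 -0.24  0.   -1.14 -0.18]
shift cm [13.42 13.89  1.52] rot [-0.01   0.002  0.129]
```

>>> {"name": "drive_tool", "arguments": {
  "rows": [
    [[13.4,13.9,1.5,-0.008,0,0.129,1],[13.4,13.9,1.5,-0.008,0,0.129,1],[13.4,13.9,1.5,-0.008,0,0.129,1],[13.4,13.9,1.5,-0.008,0,0.129,1],[13.4,13.9,1.5,-0.008,0,0.129,1],[13.4,13.9,1.5,-0.008,0,0.129,1],[13.4,13.9,1.5,-0.008,0,0.129,1]]
  ]
}}

```text
clock: 26.95
eef_pos: [0.4345, -0.2053, 0.2068]
orientation: [3.136, -0.0, -1.649]
contact_force: [-0.6, 0.1, -3.0]
gripper_width: 0.0328
```

```bash
python3 - <<'E'
from h import *
st();c=cam('wrist','w17');crop(c,230,110,430,310,4,'w17z')
E
```

```text
t 26.95 p [ 0.4345 -0.2053  0.2068] rpy [ 3.136 -0.    -1.649] w 0.0328 F [-0.6  0.1 -3. ] q [-0.03  0.06 -0.44 -0.   -1.08 -0.05]
```

View pics/w17z.png

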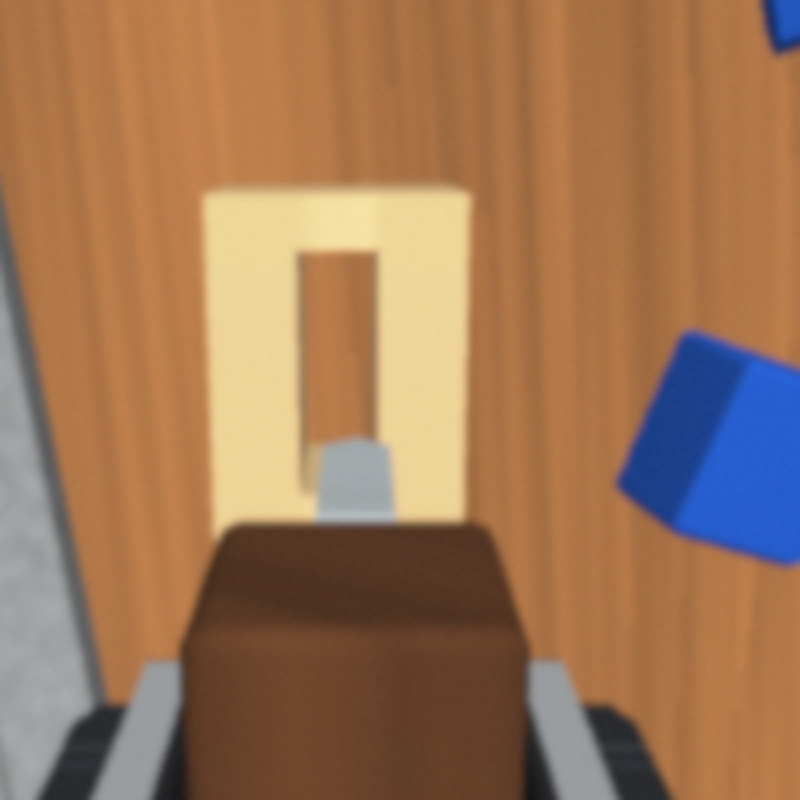

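```bash
python3 - <<'E'
from h import *
go([.4372,-.221,.116],-1.65)
E
```

```text
shift cm [ 1.54 -0.45  9.08] rot [ 0.006 -0.     0.001]
```

>>> {"name": "drive_tool", "arguments": {
  "rows": [
    [[1.5,-0.3,5,0.003,0,0,1],[1.5,-0.3,9,0.003,0,0,1],[1.5,-0.3,9,0.003,0,0,1],[1.5,-0.3,9,0.003,0,0,1],[1.5,-0.3,9,0.003,0,0,1]]
  ]
}}

```text
clock: 27.62
eef_pos: [0.4366, -0.2212, 0.1188]
orientation: [-3.141, -0.0, -1.649]
contact_force: [-0.4, 0.4, -2.7]
gripper_width: 0.0332
```

```bash
python3 - <<'E'
from h import *
st();c=cam('wrist','w18');crop(c,230,110,430,310,4,'w18z')
E
```

```text
t 27.62 p [ 0.4366 -0.2212  0.1188] rpy [-3.141 -0.    -1.649] w 0.0332 F [-0.4  0.4 -2.7] q [-0.07  0.16 -0.54  0.   -0.86 -0.01]
```

View pics/w18z.png

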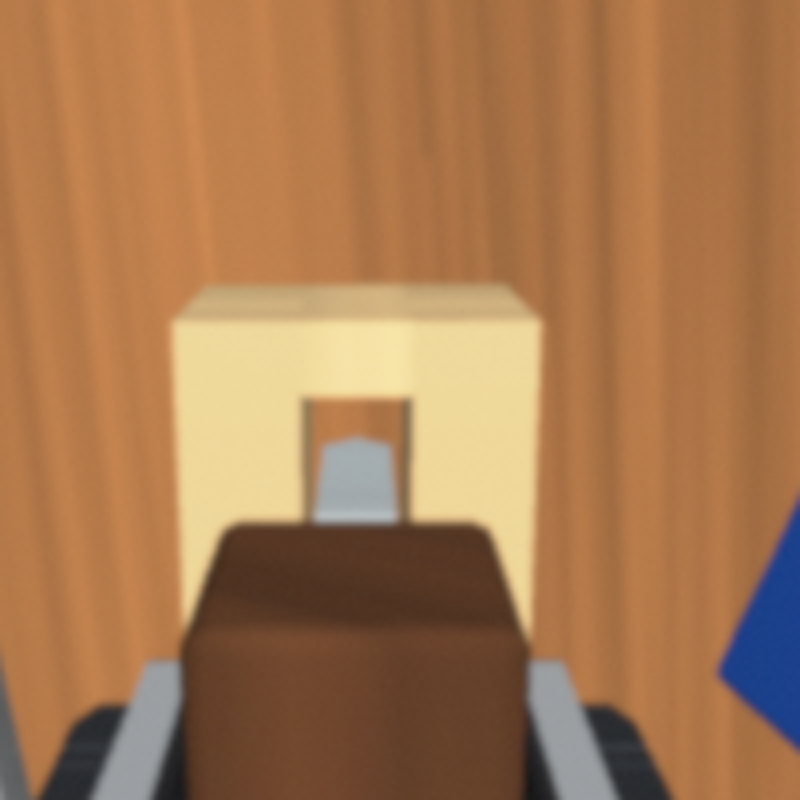

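>>> {"name": "drive_tool", "arguments": {
  "rows": [
    [[0,0,1.5,0,0,0,1],[0,0,3,0,0,0,1],[0,0,4.5,0,0,0,1],[0,0,5.3,0,0,0,1],[0,0,5.4,0,0,0,1],[0,0,5.4,0,0,0,1]]
  ]
}}

```text
clock: 28.42
eef_pos: [0.4352, -0.2213, 0.0662]
orientation: [3.14, -0.001, -1.649]
contact_force: [-11.2, 8.1, 28.8]
gripper_width: 0.0329
```

```bash
python3 - <<'E'
from h import *
st();c=cam('scene');crop(c,210,150,350,250,5,'s18')
E
```

```text
t 28.43 p [ 0.4352 -0.2213  0.0662] rpy [ 3.140e+00 -1.000e-03 -1.649e+00] w 0.0329 F [-11.2   8.1  28.8] q [-0.07  0.23 -0.6   0.   -0.73 -0.01]
```

View pics/s18.png

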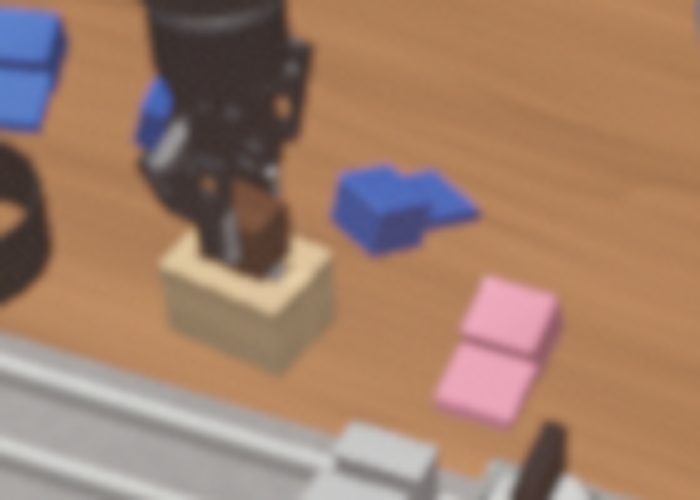

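>>> {"name": "drive_tool", "arguments": {
  "rows": [
    [[0,0,-0.3,0,0,0,1],[0,0,-0.3,0,0,0,0.2],[0,0,-0.3,0,0,0,0.2],[0,0,-0.3,0,0,0,0.2],[0,0,-0.3,0,0,0,0.2],[0,0,-6,0,0,0,0.2],[0,0,-12,0,0,0,0.2],[0,0,-17,0,0,0,0.2]]
  ]
}}

```text
clock: 29.48
eef_pos: [0.4355, -0.2213, 0.2353]
orientation: [3.14, -0.0, -1.65]
contact_force: [1.0, -0.4, -0.1]
gripper_width: 0.0686
```

```bash
python3 - <<'E'
from h import *
st();c=cam('wrist','w19');c=cam('top','t19')
E
```

```text
t 29.48 p [ 0.4355 -0.2213  0.2353] rpy [ 3.14 -0.   -1.65] w 0.0686 F [ 1.  -0.4 -0.1] q [-0.07  0.05 -0.38  0.   -1.15 -0.01]
```

View pics/w19.png

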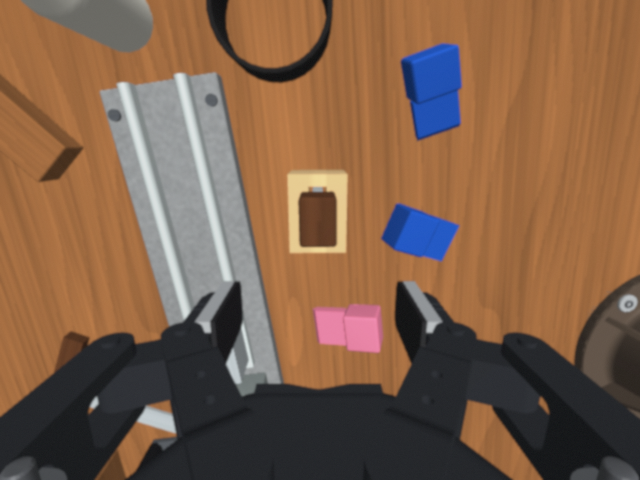

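View pics/t19.png

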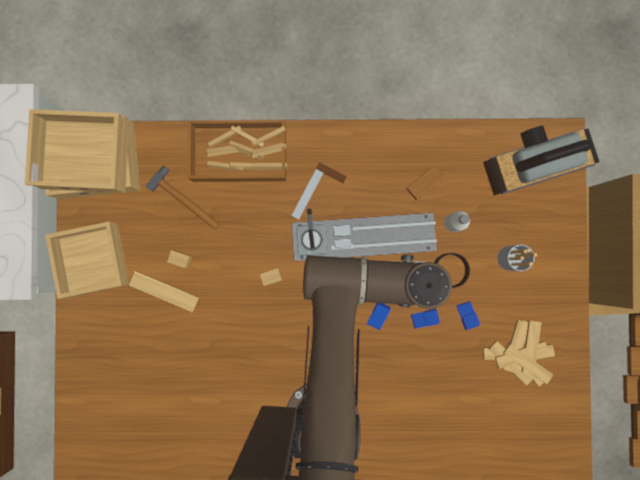

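```bash
python3 - <<'E'
from h import *
go([.445,.165,.235],-1.25)
E
```

```text
shift cm [-38.64   2.36   0.29] rot [-0.007 -0.003 -0.399]
```

>>> {"name": "drive_tool", "arguments": {
  "rows": [
    [[-38.6,2.4,0,0,0,-0.4,0.1],[-38.6,2.4,0,0,0,-0.4,0.1],[-38.6,2.4,0,0,0,-0.4,0.1],[-38.6,2.4,0,0,0,-0.4,0.1],[-38.6,2.4,0,0,0,-0.4,0.1],[-38.6,2.4,0,0,0,-0.4,0.1],[-38.6,2.4,0,0,0,-0.4,0.1],[-38.6,2.4,0,0,0,-0.4,0.1]]
  ]
}}

```text
clock: 30.58
eef_pos: [0.4416, 0.166, 0.2322]
orientation: [3.138, 0.0, -1.248]
contact_force: [0.1, -0.5, -0.6]
gripper_width: 0.0768
```

>>> {"name": "drive_tool", "arguments": {
  "rows": [
    [[0,0,0,0,0,0,0.1],[0,0,0,0,0,0,0.1]]
  ]
}}

```text
clock: 30.82
eef_pos: [0.442, 0.1643, 0.233]
orientation: [3.139, 0.001, -1.251]
contact_force: [0.4, -0.1, -0.3]
gripper_width: 0.0769
```

```bash
cat >> h.py <<'E'
def block(c,seed,half=60,z=.045,name=None):
    im=c['color']; hsv=cv2.cvtColor(im,cv2.COLOR_RGB2HSV); u,v=seed
    m=np.zeros(im.shape[:2],np.uint8); x0,y0=max(u-half,0),max(v-half,0); m[y0:v+half,x0:u+half]=1
    m=(m*((hsv[...,2]>195)&(hsv[...,1]<140))).astype(np.uint8)
    m=cv2.morphologyEx(m,cv2.MORPH_OPEN,np.ones((3,3),np.uint8))
    k=max(cv2.findContours(m,cv2.RETR_EXTERNAL,cv2.CHAIN_APPROX_NONE)[0],key=cv2.contourArea)
    P=np.array([plane(c,a,b,z)[:2]*1000 for a,b in k[:,0]]).astype(np.float32); r=cv2.minAreaRect(P); print(cv2.boundingRect(k),r); return r
E
python3 - <<'E'
from h import *
st();c=cam('wrist','w20')
E
```

```text
t 30.82 p [0.442  0.1643 0.233 ] rpy [ 3.139e+00  1.000e-03 -1.251e+00] w 0.0769 F [ 0.4 -0.1 -0.3] q [ 0.77  0.02 -0.41 -0.   -1.14 -0.45]
```

View pics/w20.png

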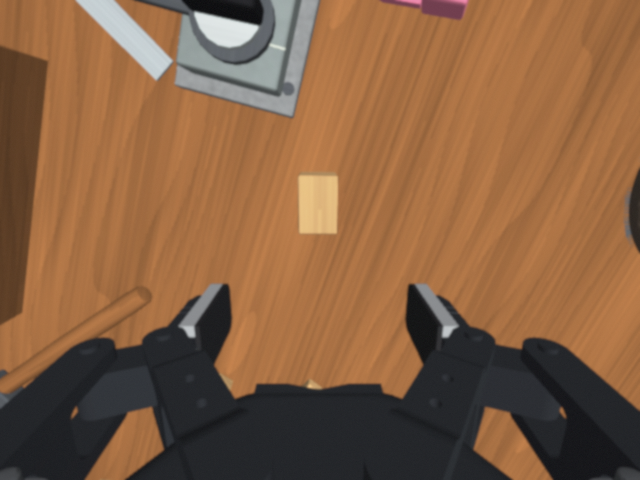

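```bash
python3 - <<'E'
from h import *
c=cam('wrist');r=block(c,(318,204),50)
x,y=r[0][0]/1000,r[0][1]/1000; go([x,y,.017],-1.25)
E
```

```text
(298, 175, 40, 59) ((443.6082763671875, 157.45156860351562), (38.83208465576172, 59.02374267578125), 18.60007095336914)
shift cm [ 0.75  0.03 21.61] rot [ 0.002  0.001 -0.001]
```

>>> {"name": "drive_tool", "arguments": {
  "rows": [
    [[0.8,0,8,0,0,0,0.1],[0.8,0,16,0,0,0,0.1],[0.8,0,21.6,0,0,0,0.1],[0.8,0,21.6,0,0,0,0.1],[0.8,0,21.6,0,0,0,1],[0.8,0,21.6,0,0,0,1],[0.8,0,21.6,0,0,0,1],[0.8,0,21.6,0,0,0,1]]
  ],
  "newtons": 40
}}

```text
clock: 31.92
eef_pos: [0.4447, 0.1586, 0.0184]
orientation: [-3.141, 0.002, -1.25]
contact_force: [-1.5, 1.0, 7.1]
gripper_width: 0.0395
```

>>> {"name": "drive_tool", "arguments": {
  "rows": [
    [[0,0,0,0,0,0,1],[0,0,0,0,0,0,1],[0,0,-8,0,0,0,1],[0,0,-14,0,0,0,1],[0,0,-14,0,0,0,1]]
  ]
}}

```text
clock: 32.55
eef_pos: [0.4462, 0.1593, 0.1618]
orientation: [-3.136, 0.004, -1.249]
contact_force: [-0.9, -0.6, -1.3]
gripper_width: 0.0394
```

```bash
python3 - <<'E'
from h import *
st();cam('wrist','w21');print(fromjig([0,-.1]));go([*fromjig([0,-.08]),.16],-1.507)
E
```

```text
t 32.55 p [0.4462 0.1593 0.1618] rpy [-3.136  0.004 -1.249] w 0.0394 F [-0.9 -0.6 -1.3] q [ 0.76  0.08 -0.52 -0.   -0.96 -0.44]
[ 0.57784573 -0.26109846]
shift cm [4.211e+01 2.600e-01 1.000e-02] rot [-0.004  0.004  0.258]
```

View pics/w21.png

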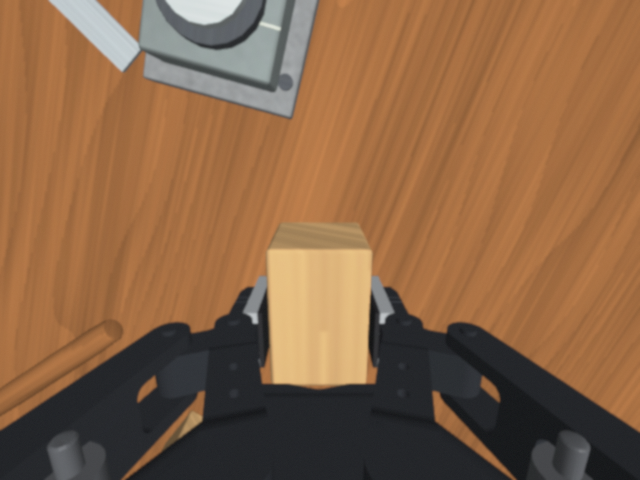

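>>> {"name": "drive_tool", "arguments": {
  "rows": [
    [[42,0,-2,-0.004,0.002,0.258,1],[42,0,-2,-0.004,0.002,0.258,1],[42,0,-2,-0.004,0.002,0.258,1],[42,0,-2,-0.004,0.002,0.258,1],[42,0,-2,-0.004,0.002,0.258,1],[42,0,-2,-0.004,0.002,0.258,1],[42,0,-2,-0.004,0.002,0.258,1],[42,0,-2,-0.004,0.002,0.258,1]]
  ]
}}

```text
clock: 33.6
eef_pos: [0.5764, -0.2434, 0.1742]
orientation: [3.132, -0.002, -1.512]
contact_force: [-1.3, 0.6, -1.6]
gripper_width: 0.0393
```

>>> {"name": "drive_tool", "arguments": {
  "rows": [
    [[0,0,0,0,0,0,1],[0,0,0,0,0,0,1]]
  ]
}}

```text
clock: 33.85
eef_pos: [0.5765, -0.2396, 0.1762]
orientation: [3.135, -0.002, -1.507]
contact_force: [-0.6, 0.1, 0.4]
gripper_width: 0.0395
```

```bash
python3 - <<'E'
from h import *
st();print(tojig(get_obs()['eef_pos']));c=cam('wrist','w22');crop(c,220,0,420,300,3,'w22z');go([*fromjig([0,-.08]),.16],-1.507)
E
```

```text
t 33.85 p [ 0.5765 -0.2396  0.1762] rpy [ 3.135e+00 -2.000e-03 -1.507e+00] w 0.0395 F [-0.6  0.1  0.4] q [-0.08  0.32 -0.18  0.   -1.08  0.14]
[-1.77262206e-05 -7.84455304e-02]
shift cm [0.16 0.01 1.65] rot [ 0.006 -0.002  0.001]
```

View pics/w22.png

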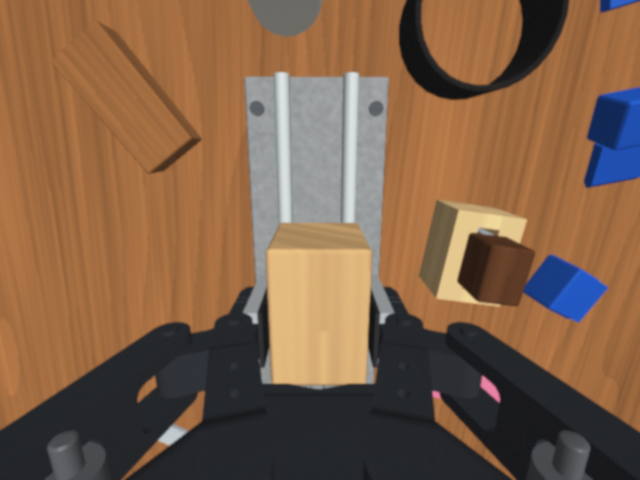

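```bash
python3 - <<'E'
from h import *
c=cam('wrist');crop(c,240,60,400,220,5,'w22z')
im=c['color'].astype(int)
for v in (120,150,180,200):
    g=im[v,255:385].sum(1); print(v,[255+i for i in range(1,130) if abs(g[i]-g[i-1])>60])
    b=np.where(g>600)[0]+255; 
    L=b[b<318];Rr=b[b>318]
    for nm,s in (('L',L),('R',Rr)):
        print(nm,s.min(),s.max(), (tojig(plane(c,(s.min()+s.max())/2,v,.036))*1000).round(1))
E
```

```text
120 [346]
L 280 287 [  26.4 -163.7]
R 349 355 [ -28.7 -163.8]
150 [290]
L 281 287 [  26.7 -140.3]
R 348 355 [ -29.  -140.3]
180 [344]
L 281 288 [  26.9 -115.8]
R 348 354 [ -29.2 -115.8]
200 [291, 344]
L 282 289 [ 26.5 -98.8]
R 347 353 [-28.8 -98.8]
```

View pics/w22z.png

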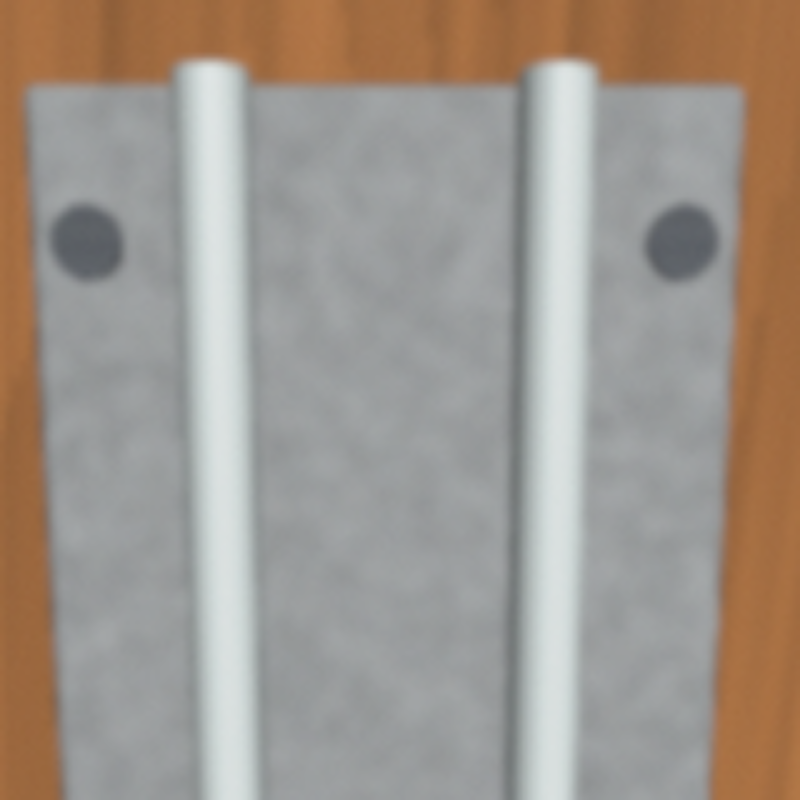

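>>> {"name": "drive_tool", "arguments": {
  "rows": [
    [[2.6,0.1,3,0.006,0,0,1],[2.6,0.1,7,0.006,0,0,1],[2.6,0.1,10,0.006,0,0,1],[2.6,0.1,10,0.006,0,0,1],[2.6,0.1,10,0.006,0,0,1]]
  ]
}}

```text
clock: 34.58
eef_pos: [0.5779, -0.2667, 0.0781]
orientation: [-3.14, -0.003, -1.507]
contact_force: [-0.3, -0.3, -0.5]
gripper_width: 0.0392
```

```bash
python3 - <<'E'
from h import *
st();print(tojig(get_obs()['eef_pos']));c=cam('wrist','w23');go([*fromjig([-.0011,-.105]),.0384],-1.507)
E
```

```text
t 34.58 p [ 0.5779 -0.2667  0.0781] rpy [-3.140e+00 -3.000e-03 -1.507e+00] w 0.0392 F [-0.3 -0.3 -0.5] q [-0.12  0.43 -0.27  0.   -0.88  0.19]
[-0.00032996 -0.10558487]
shift cm [-0.08  0.11  4.01] rot [-0.002 -0.003  0.   ]
```

View pics/w23.png

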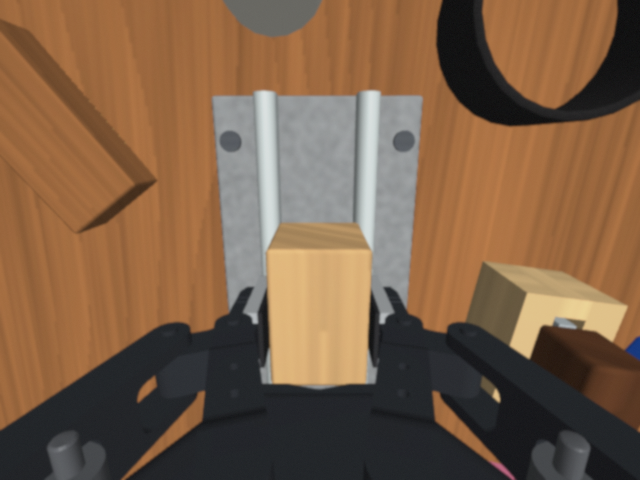

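```bash
python3 - <<'E'
from h import *
c=cam('wrist')
im=c['color'].astype(int); o=get_obs();R0=Ro.from_euler('xyz',o['orientation'])
for v in (120,150,180,205):
    g=im[v,240:395].sum(1); b=np.where(g>600)[0]+240; L=b[b<318];Rr=b[b>318]
    X=[plane(c,(s.min()+s.max())/2,v,.036) for s in (L,Rr)]; print(v,L.min(),L.max(),Rr.min(),Rr.max(),[(tojig(x)*1000).round(1) for x in X],[(R0.inv().apply(x-o['eef_pos'])*1000).round(1) for x in X])
crop(c,240,190,400,320,5,'w23z')
E
```

```text
120 261 272 366 376 [array([  26.5, -184.7]), array([ -28.6, -184.7])] [array([ 78.9, -26.5,  42.9]), array([78.9, 28.6, 42.7])]
150 262 273 366 375 [array([  26.6, -169.4]), array([ -28.9, -169.4])] [array([ 63.6, -26.6,  42.8]), array([63.6, 29. , 42.7])]
180 264 274 365 374 [array([  26.4, -153.4]), array([ -29. , -153.4])] [array([ 47.5, -26.4,  42.8]), array([47.5, 29.1, 42.6])]
205 265 275 364 373 [array([  26.4, -139.4]), array([ -29.1, -139.4])] [array([ 33.6, -26.4,  42.7]), array([33.6, 29.1, 42.6])]
```

View pics/w23z.png

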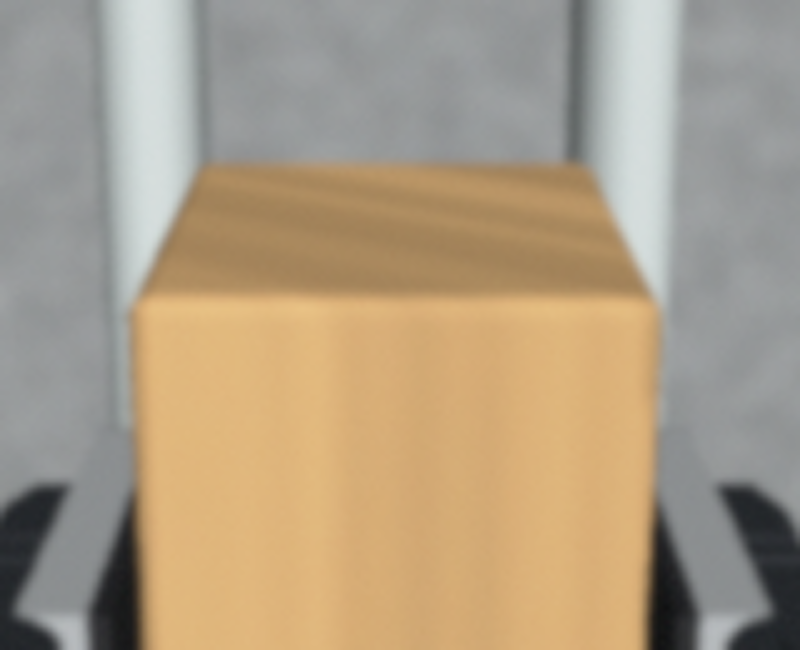

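>>> {"name": "drive_tool", "arguments": {
  "rows": [
    [[0,0,1,0,0.002,0,1],[0,0,2,0,0.002,0,1],[0,0,3,0,0.002,0,1],[0,0,3.8,0,0.002,0,1],[0,0,4.1,0,0.002,0,1],[0,0,4.1,0,0.002,0,1]]
  ]
}}

```text
clock: 35.42
eef_pos: [0.5773, -0.2674, 0.038]
orientation: [-3.141, -0.005, -1.507]
contact_force: [-6.1, 3.7, 20.6]
gripper_width: 0.0394
```

```bash
python3 - <<'E'
from h import *
st();print(tojig(get_obs()['eef_pos']));c=cam('wrist','w24');
E
```

```text
t 35.42 p [ 0.5773 -0.2674  0.038 ] rpy [-3.141 -0.005 -1.507] w 0.0394 F [-6.1  3.7 20.6] q [-0.12  0.47 -0.3   0.01 -0.79  0.18]
[-0.00098995 -0.10624401]
```

View pics/w24.png

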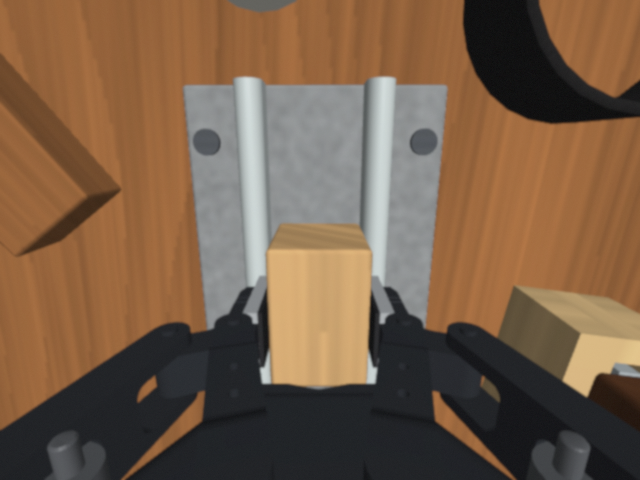

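>>> {"name": "drive_tool", "arguments": {
  "rows": [
    [[0,0,-0.3,0,0,0,1],[0,0,-0.3,0,0,0,0.2],[0,0,-0.3,0,0,0,0.2],[0,0,-0.3,0,0,0,0.2],[0,0,-6,0,0,0,0.2],[0,0,-12,0,0,0,0.2],[0,0,-18,0,0,0,0.2],[0,0,-20,0,0,0,0.2]]
  ]
}}

```text
clock: 36.48
eef_pos: [0.5784, -0.2667, 0.2404]
orientation: [-3.136, -0.006, -1.508]
contact_force: [0.2, 0.1, -0.8]
gripper_width: 0.0683
```

```bash
python3 - <<'E'
from h import *
st();c=cam('wrist','w25');c=cam('top'); block(c,(178,258),15); crop(c,130,230,300,310,4,'top_b2')
E
```

```text
t 36.48 p [ 0.5784 -0.2667  0.2404] rpy [-3.136 -0.006 -1.508] w 0.0683 F [ 0.2  0.1 -0.8] q [-0.12  0.29 -0.07  0.01 -1.2   0.18]Traceback (most recent call last):
  File "<stdin>", line 2, in <module>
  File "h.py", line 37, in block
    k=max(cv2.findContours(m,cv2.RETR_EXTERNAL,cv2.CHAIN_APPROX_NONE)[0],key=cv2.contourArea)
ValueError: max() iterable argument is empty
```

View pics/w25.png

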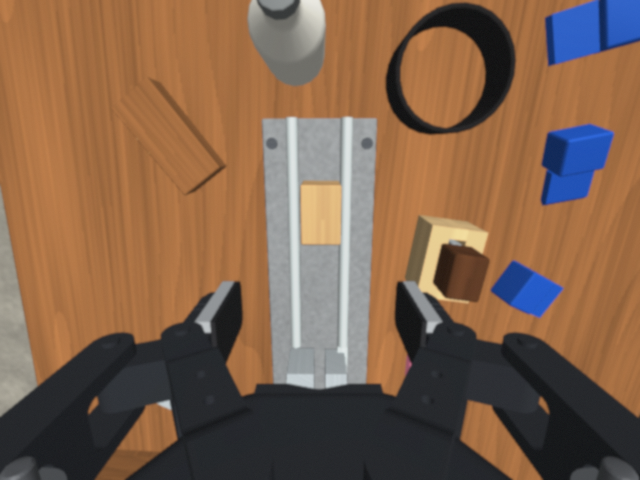

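```bash
python3 - <<'E'
from h import *
c=cam('wrist');r=block(c,(320,212),45,.065);print(tojig(np.array(r[0])/1000))
c=cam('top','t25'); crop(c,130,230,300,310,4,'top_b2')
E
```

```text
(300, 184, 41, 60) ((576.2647705078125, -268.324462890625), (38.57465362548828, 58.464866638183594), 4.026915550231934)
[-0.00203632 -0.10711112]
```

View pics/top_b2.png

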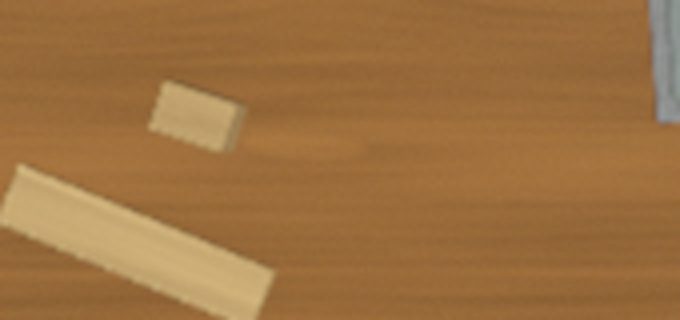

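```bash
python3 - <<'E'
from h import *
c=cam('top'); P=[plane(c,u/4+130,v/4+230,.045)[:2] for u,v in ((165,80),(240,102),(223,150),(148,128))]; print(np.mean(P,0),cv2.minAreaRect((np.array(P)*1000).astype(np.float32)))
x,y=np.mean(P,0); go([x,y+.008,.235],-1.857)
E
```

```text
[0.50390878 0.44481888] ((503.9007263183594, 444.8108825683594), (63.17607879638672, 39.60508346557617), 73.39645385742188)
shift cm [-72.18   2.71  -0.31] rot [ 0.001 -0.004  0.349]
```

>>> {"name": "drive_tool", "arguments": {
  "rows": [
    [[-40,1.5,0,0,-0.003,0.2,0.1],[-40,1.5,0,0,-0.003,0.2,0.1],[-40,1.5,0,0,-0.003,0.2,0.1],[-40,1.5,0,0,-0.003,0.2,0.1],[-40,1.5,0,0,-0.003,0.2,0.1],[-40,1.5,0,0,-0.003,0.2,0.1],[-40,1.5,0,0,-0.003,0.2,0.1],[-40,1.5,0,0,-0.003,0.2,0.1]]
  ]
}}

```text
clock: 37.72
eef_pos: [0.5359, 0.1338, 0.2322]
orientation: [3.139, -0.003, -1.705]
contact_force: [-1.2, 0.1, -0.1]
gripper_width: 0.0764
```

```bash
python3 - <<'E'
from h import *
st();go([.504,.452,.235],-1.857)
E
```

```text
t 37.73 p [0.5359 0.1338 0.2322] rpy [ 3.139e+00 -3.000e-03 -1.705e+00] w 0.0764 F [-1.2  0.1 -0.1] q [ 0.6   0.16 -0.26  0.   -1.16 -0.73]
shift cm [-31.1    7.41  -0.36] rot [ 0.002 -0.003  0.152]
```

>>> {"name": "drive_tool", "arguments": {
  "rows": [
    [[-31.1,7.4,0,0.002,-0.003,0.15,0.1],[-31.1,7.4,0,0.002,-0.003,0.15,0.1],[-31.1,7.4,0,0.002,-0.003,0.15,0.1],[-31.1,7.4,0,0.002,-0.003,0.15,0.1],[-31.1,7.4,0,0.002,-0.003,0.15,0.1],[-31.1,7.4,0,0.002,-0.003,0.15,0.1],[-31.1,7.4,0,0.002,-0.003,0.15,0.1],[-31.1,7.4,0,0.002,-0.003,0.15,0.1]]
  ]
}}

```text
clock: 38.72
eef_pos: [0.5063, 0.4487, 0.2332]
orientation: [-3.14, 0.001, -1.859]
contact_force: [-0.0, 0.3, -0.2]
gripper_width: 0.077
```

>>> {"name": "drive_tool", "arguments": {
  "rows": [
    [[0,0,0,0,0,0,0.1],[0,0,0,0,0,0,0.1]]
  ]
}}

```text
clock: 38.98
eef_pos: [0.5063, 0.4495, 0.234]
orientation: [-3.139, 0.003, -1.859]
contact_force: [-0.3, 0.6, 0.3]
gripper_width: 0.0766
```

```bash
python3 - <<'E'
from h import *
st();c=cam('wrist','w26')
E
```

```text
t 38.98 p [0.5063 0.4495 0.234 ] rpy [-3.139e+00  3.000e-03 -1.859e+00] w 0.0766 F [-0.3  0.6  0.3] q [ 1.01  0.36  0.02  0.   -1.23 -1.3 ]
```

View pics/w26.png

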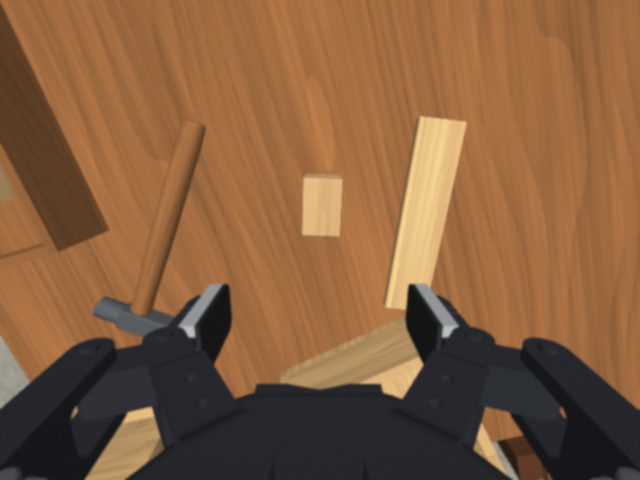

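```bash
python3 - <<'E'
from h import *
c=cam('wrist');r=block(c,(322,206),45)
x,y=r[0][0]/1000,r[0][1]/1000; a=r[2] if r[1][0]<r[1][1] else r[2]-90; print(np.radians(a)-np.pi/2); go([x,y,.017],np.radians(a)-np.pi/2)
E
```

```text
(302, 177, 40, 59) ((501.3896789550781, 445.7667236328125), (58.66073226928711, 38.237457275390625), 71.40640258789062)
-1.895315821426502
shift cm [ 0.58  0.39 21.69] rot [-0.002  0.003  0.037]
```

>>> {"name": "drive_tool", "arguments": {
  "rows": [
    [[0.6,0.4,8,0,0,0.03,0.1],[0.6,0.4,16,0,0,0.03,0.1],[0.6,0.4,21.7,0,0,0.03,0.1],[0.6,0.4,21.7,0,0,0.03,0.1],[0.6,0.4,21.7,0,0,0.03,1],[0.6,0.4,21.7,0,0,0.03,1],[0.6,0.4,21.7,0,0,0.03,1],[0.6,0.4,21.7,0,0,0.03,1]]
  ],
  "newtons": 40
}}

```text
clock: 40.08
eef_pos: [0.5015, 0.4469, 0.0185]
orientation: [-3.139, 0.005, -1.888]
contact_force: [-1.4, 0.6, 5.6]
gripper_width: 0.0393
```

>>> {"name": "drive_tool", "arguments": {
  "rows": [
    [[0,0,0,0,0,0,1],[0,0,0,0,0,0,1]]
  ]
}}

```text
clock: 40.33
eef_pos: [0.5016, 0.4469, 0.0185]
orientation: [-3.139, 0.005, -1.887]
contact_force: [-1.2, -0.6, 6.8]
gripper_width: 0.0395
```

>>> {"name": "drive_tool", "arguments": {
  "rows": [
    [[0,0,-8,0,0,0,1],[0,0,-14,0,0,0,1],[0,0,-17,0,0,0,1],[0,0,-17,0,0,0,1]]
  ]
}}

```text
clock: 40.83
eef_pos: [0.502, 0.4475, 0.1922]
orientation: [-3.137, 0.011, -1.887]
contact_force: [0.1, 0.3, -1.4]
gripper_width: 0.0391
```

```bash
python3 - <<'E'
from h import *
st();cam('wrist','w27');go([*fromjig([-.0008,-.02]),.185],-1.507)
E
```

```text
t 40.83 p [0.502  0.4475 0.1922] rpy [-3.137  0.011 -1.887] w 0.0391 F [ 0.1  0.3 -1.4] q [ 1.02  0.37 -0.06  0.   -1.13 -1.34]
shift cm [ 57.43 -26.33   0.12] rot [-0.004  0.006 -0.381]
```

View pics/w27.png

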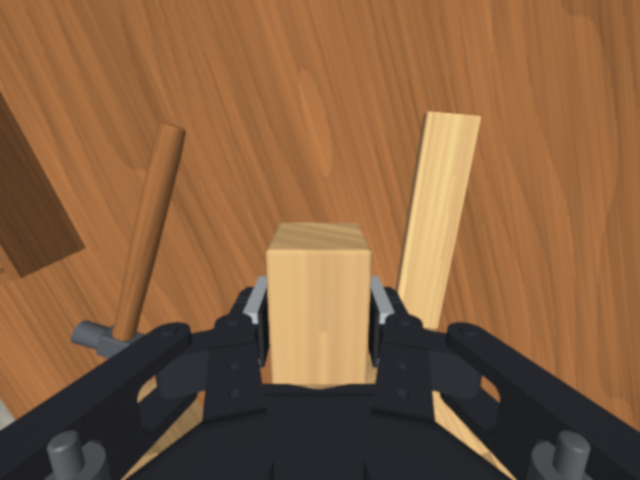

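>>> {"name": "drive_tool", "arguments": {
  "rows": [
    [[34,-15.6,0,-0.002,0.006,-0.23,1],[34,-15.6,0,-0.002,0.006,-0.23,1],[34,-15.6,0,-0.002,0.006,-0.23,1],[34,-15.6,0,-0.002,0.006,-0.23,1],[34,-15.6,0,-0.002,0.006,-0.23,1],[34,-15.6,0,-0.002,0.006,-0.23,1],[34,-15.6,0,-0.002,0.006,-0.23,1],[34,-15.6,0,-0.002,0.006,-0.23,1]]
  ]
}}

```text
clock: 41.88
eef_pos: [0.5423, 0.0736, 0.1853]
orientation: [3.14, -0.005, -1.659]
contact_force: [-0.2, 0.9, -1.3]
gripper_width: 0.0394
```

```bash
python3 - <<'E'
from h import *
st();go([*fromjig([-.0008,-.03]),.185],-1.507)
E
```

```text
t 41.88 p [0.5423 0.0736 0.1853] rpy [ 3.14  -0.005 -1.659] w 0.0394 F [-0.2  0.9 -1.3] q [ 0.5   0.19 -0.34  0.   -1.05 -0.59]
shift cm [26.12 -5.36  0.15] rot [ 0.002 -0.005 -0.152]
```

>>> {"name": "drive_tool", "arguments": {
  "rows": [
    [[26.1,-5.4,0,0.001,-0.003,-0.152,1],[26.1,-5.4,0,0.001,-0.003,-0.152,1],[26.1,-5.4,0,0.001,-0.003,-0.152,1],[26.1,-5.4,0,0.001,-0.003,-0.152,1],[26.1,-5.4,0,0.001,-0.003,-0.152,1],[26.1,-5.4,0,0.001,-0.003,-0.152,1],[26.1,-5.4,0,0.001,-0.003,-0.152,1],[26.1,-5.4,0,0.001,-0.003,-0.152,1]]
  ]
}}

```text
clock: 42.88
eef_pos: [0.5741, -0.1891, 0.1873]
orientation: [-3.141, -0.001, -1.504]
contact_force: [0.0, 0.2, -0.9]
gripper_width: 0.0394
```

```bash
python3 - <<'E'
from h import *
st();print(tojig(get_obs()['eef_pos']));c=cam('wrist','w28');go([*fromjig([-.0008,-.041]),.078],-1.507)
E
```

```text
t 42.88 p [ 0.5741 -0.1891  0.1873] rpy [-3.141e+00 -1.000e-03 -1.504e+00] w 0.0394 F [ 0.   0.2 -0.9] q [ 0.01  0.27 -0.21  0.   -1.08  0.06]
[ 0.00079213 -0.02791881]
shift cm [ 1.28  0.17 10.94] rot [-0.001 -0.001  0.003]
```

View pics/w28.png

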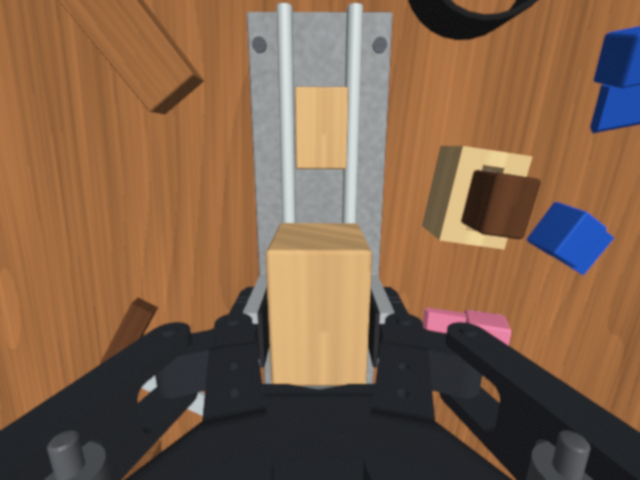

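>>> {"name": "drive_tool", "arguments": {
  "rows": [
    [[1.3,0.15,3,0,0,0,1],[1.3,0.15,7,0,0,0,1],[1.3,0.15,10.9,0,0,0,1],[1.3,0.15,10.9,0,0,0,1],[1.3,0.15,10.9,0,0,0,1]]
  ]
}}

```text
clock: 43.55
eef_pos: [0.5744, -0.2036, 0.0798]
orientation: [-3.14, -0.002, -1.505]
contact_force: [0.0, 0.1, -0.3]
gripper_width: 0.0399
```

```bash
python3 - <<'E'
from h import *
st();print(tojig(get_obs()['eef_pos']));c=cam('wrist','w29');go([*fromjig([-.0009,-.041]),.0385],-1.507)
E
```

```text
t 43.55 p [ 0.5744 -0.2036  0.0798] rpy [-3.140e+00 -2.000e-03 -1.505e+00] w 0.0399 F [ 0.   0.1 -0.3] q [-0.02  0.39 -0.33  0.   -0.86  0.08]
[ 0.0001717  -0.04242818]
shift cm [-0.16  0.15  4.18] rot [-0.003 -0.002  0.002]
```

View pics/w29.png

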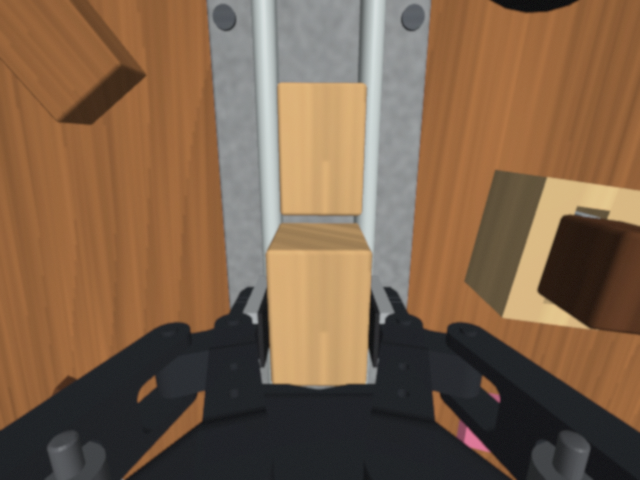

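>>> {"name": "drive_tool", "arguments": {
  "rows": [
    [[-0.1,0.1,1,0,0,0,1],[-0.1,0.1,2,0,0,0,1],[-0.1,0.1,3,0,0,0,1],[-0.1,0.1,4,0,0,0,1],[-0.1,0.1,4.2,0,0,0,1],[-0.1,0.1,4.2,0,0,0,1]]
  ]
}}

```text
clock: 44.35
eef_pos: [0.5729, -0.2033, 0.0377]
orientation: [-3.14, -0.002, -1.505]
contact_force: [-3.5, 1.5, 15.4]
gripper_width: 0.0393
```

```bash
python3 - <<'E'
from h import *
st();print(tojig(get_obs()['eef_pos']))
E
```

```text
t 44.35 p [ 0.5729 -0.2033  0.0377] rpy [-3.140e+00 -2.000e-03 -1.505e+00] w 0.0393 F [-3.5  1.5 15.4] q [-0.02  0.44 -0.37  0.   -0.77  0.08]
[-0.00124869 -0.0419885 ]
```

Seated on the floor; release and rise.

>>> {"name": "drive_tool", "arguments": {
  "rows": [
    [[0,0,-0.2,0,0,0,1],[0,0,-0.2,0,0,0,0.2],[0,0,-0.2,0,0,0,0.2],[0,0,-0.2,0,0,0,0.2],[0,0,-6,0,0,0,0.2],[0,0,-12,0,0,0,0.2],[0,0,-18,0,0,0,0.2],[0,0,-22,0,0,0,0.2]]
  ]
}}

```text
clock: 45.35
eef_pos: [0.5725, -0.2029, 0.2596]
orientation: [-3.138, -0.002, -1.506]
contact_force: [0.6, 0.5, 0.0]
gripper_width: 0.0686
```

>>> {"name": "drive_tool", "arguments": {
  "rows": [
    [[-8,0,-4,0,0,0,0.2],[-8,0,-4,0,0,0,0.2],[-8,0,-4,0,0,0,0.2]]
  ]
}}

```text
clock: 45.72
eef_pos: [0.5672, -0.1214, 0.2975]
orientation: [-3.139, -0.001, -1.504]
contact_force: [0.8, -0.5, -0.2]
gripper_width: 0.0681
```

```bash
python3 - <<'E'
from h import *
st();c=cam('wrist','w30')
c=cam('scene','s30');crop(c,170,130,360,300,4,'s30z')
E
```

```text
t 45.73 p [ 0.5672 -0.1214  0.2975] rpy [-3.139e+00 -1.000e-03 -1.504e+00] w 0.0681 F [ 0.8 -0.5 -0.2] q [ 0.13  0.17 -0.1   0.   -1.3  -0.06]
```

View pics/w30.png

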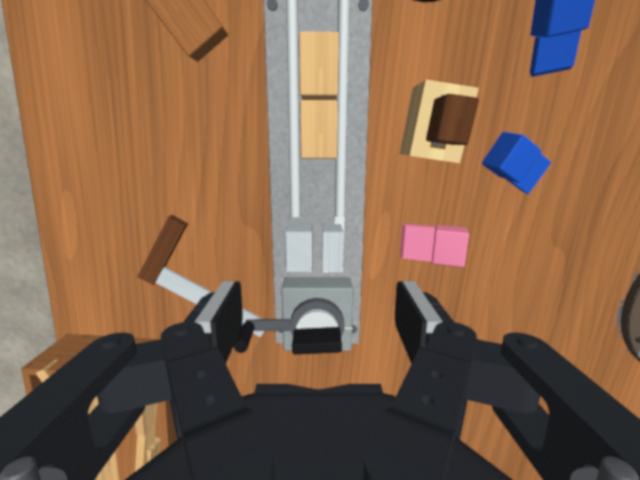

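View pics/s30.png

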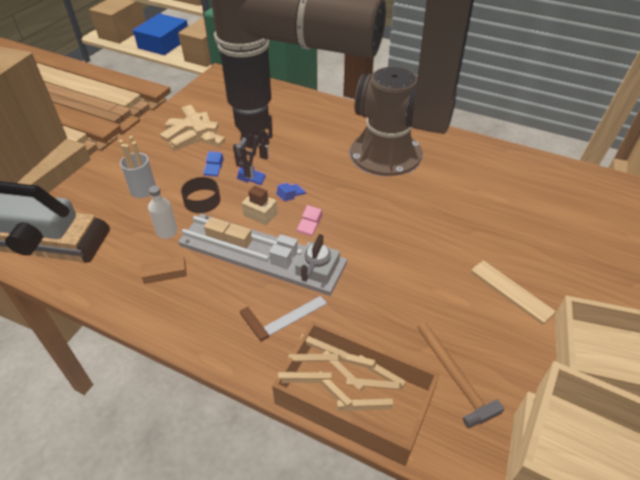

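View pics/s30z.png

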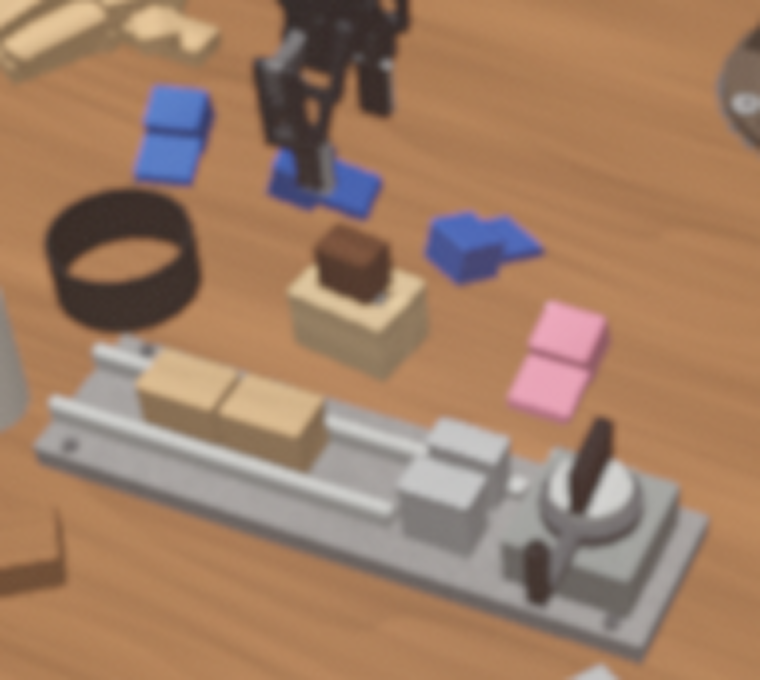

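```bash
python3 - <<'E'
from h import *
c=cam('wrist');crop(c,230,200,400,350,4,'w31z')
for s in ((319,62),(319,129)):
    r=block(c,s,34,.065);print('block jig',tojig(np.array(r[0])/1000)*1000)
c=cam('top','t31')
E
```

```text
(298, 32, 39, 63) ((576.177978515625, -267.76885986328125), (38.4814453125, 57.54941177368164), 4.052379608154297)
block jig [  -2.0876797 -106.5511295]
(299, 102, 37, 57) ((572.0028686523438, -202.82958984375), (38.22138595581055, 57.4990348815918), 4.190258026123047)
block jig [ -2.1335019  -41.47779983]
```

View pics/w31z.png

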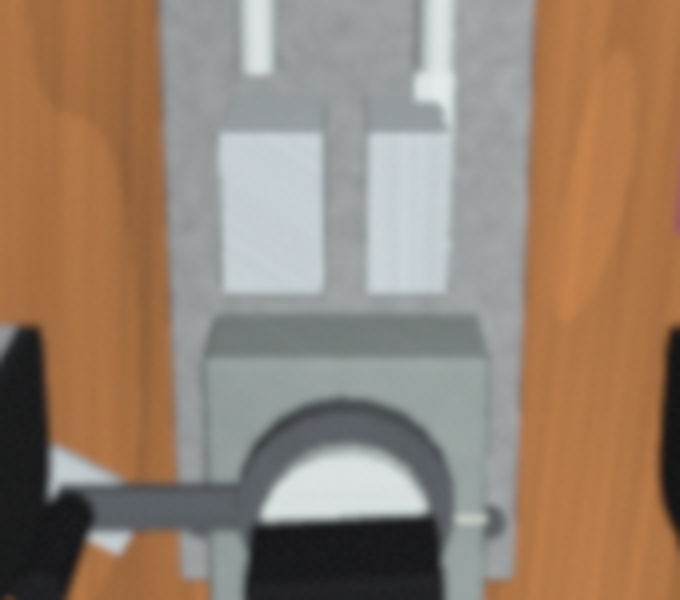

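View pics/t31.png

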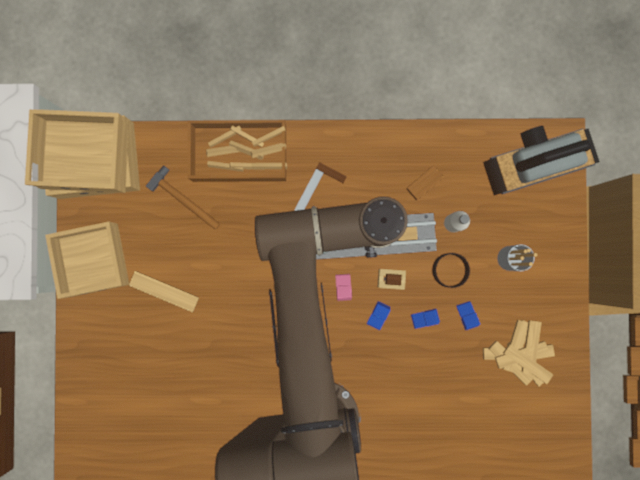

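```bash
python3 - <<'E'
from h import *
st();print(finish_job())
E
```

```text
t 45.92 p [ 0.5665 -0.1234  0.2952] rpy [ 3.140e+00 -1.000e-03 -1.506e+00] w 0.0685 F [ 0.3  0.8 -0.6] q [ 0.12  0.17 -0.1   0.   -1.3  -0.06]
the job is handed in; nothing more can be done
None
```

The job is done in the order asked and handed in at about 46 s; no verdict was reported.

1. **Ring loosened:** I swung the lever to about 1.39 rad (1.4 is the stop).
2. **Gap set:** I turned the adjuster about 3.0 rad clockwise while the ring was loose. The gap went from about 24.8 mm to about 13 mm.
3. **Gauge proved:** The blade went fully home in the gap, with the shoulder resting on the jaw tops.
4. **Ring tightened:** I turned the lever back to its stop with the blade still in.
5. **Gauge returned:** It is back in its rest with its shoulder on the top.
6. **Blocks laid:** There were only two pale blocks on the bench, and both now lie flat in one row in the channel, about 5 mm apart. The far one had been knocked about 4 cm aside during the run, so I measured it again before picking it up.

**Last checks:**
- **Gap:** it read about 12.9 mm at the end. Camera readings ranged from 12.7 to 13.5 mm, so it is good to about half a millimetre.
- **Blocks:** they sit about 1 mm off the channel's measured centre, inside the 2 mm clearance each side.
- **Lever:** it points along the jig's +x, the tight position.
- **Other things on the bench:** nothing else had visibly moved in the last top and scene pictures.
- **Forces:** the highest readings I saw were about 32 N on the lever post at its stop and about 31 N while seating the gauge.

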